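# Load the T-slot clamping board

## Task

Load the clamping board for the next operation: lay every oak blank flat and lengthwise in a nest of its own, its end against the steel stop bar, and slide the three squeeze clamps foot-first under the lips of the T-slots, one to a slot, arm towards the nest, each fully home. Where there is a blank ahead of it, squeeze the clamp's two handles together until it snaps shut with its pad down on the blank; a spare clamp is just parked in the empty slot. Leave the wax tin where it stands.

Things in the scene. Friction and masses are not known exactly. Their poses are not given: they have to be found in the camera images.
- board: T-slot clamping board, fixed, 248 (x) by 212 (y) by 30 mm high; origin: centre of underside. y = the way clamps are pushed in. -y half: aluminium, top 16 mm, three T-slots along y, 80 mm apart, open at -y: 48 mm wide, 12 mm high inside, floor = table top, roofed by two lips 19 mm apart. +y half: plywood, top 16 mm, three nests in line with the slots, then a steel stop bar across.
- slot0_home (a point): table-height point of slot 0 where a clamp's origin lies when it is fully home (front of its foot against the slot's closed end). The front edge of the lips is 60 mm before it (-y), the tips of the rounded nose walls that centre the foot 70 to 76 mm. Axes as the board's
- nest0 (a point): nest 0, ahead of slot 0: where a blank's origin lies when centred with its end against the stop bar; on the plywood. Stop face 42.5 mm beyond (+y), bar 14 mm high; low side rails (6 mm high, 60 mm apart, from 25 mm before to 41 mm beyond this point); open towards the slot. Axes as the board's
- slot1_home (a point): table-height point of slot 1 where a clamp's origin lies when it is fully home (front of its foot against the slot's closed end). The front edge of the lips is 60 mm before it (-y), the tips of the rounded nose walls that centre the foot 70 to 76 mm. Axes as the board's
- nest1 (a point): nest 1, ahead of slot 1: where a blank's origin lies when centred with its end against the stop bar; on the plywood. Stop face 42.5 mm beyond (+y), bar 14 mm high; low side rails (6 mm high, 60 mm apart, from 25 mm before to 41 mm beyond this point); open towards the slot. Axes as the board's
- slot2_home (a point): table-height point of slot 2 where a clamp's origin lies when it is fully home (front of its foot against the slot's closed end). The front edge of the lips is 60 mm before it (-y), the tips of the rounded nose walls that centre the foot 70 to 76 mm. Axes as the board's
- nest2 (a point): nest 2, ahead of slot 2: where a blank's origin lies when centred with its end against the stop bar; on the plywood. Stop face 42.5 mm beyond (+y), bar 14 mm high; low side rails (6 mm high, 60 mm apart, from 25 mm before to 41 mm beyond this point); open towards the slot. Axes as the board's
- clamp0: squeeze clamp, loose, 0.5 kg; origin: centre of foot's underside; y = forward, where its arm points. Smooth brass foot 40 (x) by 70 (y) by 8 mm; neck 11 wide to z 21; base plate 34x50 at z 21 to 26. Upright fixed handle: 22 wide in x, y 0 to 14, top z 108 (carry by it, pinched across x above z 62). Swinging handle behind it, 22x12, as high: rear face at its top y -42 open, -23 shut. All mm
- clamp0_lever (a joint): lever angle: 0 open (arm up), grows as the swinging handle is squeezed forward to the fixed one. A ball detent snaps it: below 0.12 it springs open, beyond it snaps shut; 0.2 to 0.32 when shut on a nested blank, 0.32 on nothing. About 7 N at the handle. Hinge along x at y -8, z 44 mm. Reopen by lifting the arm's front bar (16 wide, y 26 to 72, top z 49 when shut)
- clamp0_pad (a point): centre of the underside of the clamp's rubber pad, 18 mm across, 62 mm forward of the clamp's origin when shut; while open it passes 12 mm clear over a nested blank
- clamp1: squeeze clamp, loose, 0.5 kg; origin: centre of foot's underside; y = forward, where its arm points. Smooth brass foot 40 (x) by 70 (y) by 8 mm; neck 11 wide to z 21; base plate 34x50 at z 21 to 26. Upright fixed handle: 22 wide in x, y 0 to 14, top z 108 (carry by it, pinched across x above z 62). Swinging handle behind it, 22x12, as high: rear face at its top y -42 open, -23 shut. All mm
- clamp1_lever (a joint): lever angle: 0 open (arm up), grows as the swinging handle is squeezed forward to the fixed one. A ball detent snaps it: below 0.12 it springs open, beyond it snaps shut; 0.2 to 0.32 when shut on a nested blank, 0.32 on nothing. About 7 N at the handle. Hinge along x at y -8, z 44 mm. Reopen by lifting the arm's front bar (16 wide, y 26 to 72, top z 49 when shut)
- clamp1_pad (a point): centre of the underside of the clamp's rubber pad, 18 mm across, 62 mm forward of the clamp's origin when shut; while open it passes 12 mm clear over a nested blank
- clamp2: squeeze clamp, loose, 0.5 kg; origin: centre of foot's underside; y = forward, where its arm points. Smooth brass foot 40 (x) by 70 (y) by 8 mm; neck 11 wide to z 21; base plate 34x50 at z 21 to 26. Upright fixed handle: 22 wide in x, y 0 to 14, top z 108 (carry by it, pinched across x above z 62). Swinging handle behind it, 22x12, as high: rear face at its top y -42 open, -23 shut. All mm
- clamp2_lever (a joint): lever angle: 0 open (arm up), grows as the swinging handle is squeezed forward to the fixed one. A ball detent snaps it: below 0.12 it springs open, beyond it snaps shut; 0.2 to 0.32 when shut on a nested blank, 0.32 on nothing. About 7 N at the handle. Hinge along x at y -8, z 44 mm. Reopen by lifting the arm's front bar (16 wide, y 26 to 72, top z 49 when shut)
- clamp2_pad (a point): centre of the underside of the clamp's rubber pad, 18 mm across, 62 mm forward of the clamp's origin when shut; while open it passes 12 mm clear over a nested blank
- blank0: oak blank, a plain block 50 (x) by 85 (y) by 22 mm, 65 g, loose; origin at the centre of its underside. Ends and faces are alike (either way round fits). May be absent
- blank1: oak blank, a plain block 50 (x) by 85 (y) by 22 mm, 65 g, loose; origin at the centre of its underside. Ends and faces are alike (either way round fits). May be absent
- blank2: oak blank, a plain block 50 (x) by 85 (y) by 22 mm, 65 g, loose; origin at the centre of its underside. Ends and faces are alike (either way round fits). May be absent
- wax: wax tin, round, 66 mm across, 24 mm high ; not part of the job

How it is judged:
By the outcome, as a careful person would: the job done as asked, in the order asked, and still so for the second after the job is handed in, with the robot touching nothing.
Of blank0, blank1, blank2 only 2 to 3 are there at a start; the rules pass over those that are not, and their reading is None.
At some moment in a run one of blank0, blank1, blank2 may be knocked a few centimetres aside while the robot is not near it.
Once in a run the grip may slacken for a moment while it holds something.
It also fails if it takes over 208 s, if anything falls off the work surface, if the arm or the gripper's body presses on something with over 40 N, if the wrist force passes 120 N, or if a joint passes its speed limit or range.

## Robot

A 7-joint arm with a two-finger parallel gripper is mounted at the origin on the work surface; the furniture and walls round the work are solid. World frame = base frame: x ahead of the robot, y to its left, z up, the work surface at z = 0. Lengths are in m, angles in rad, forces in N, time in s.
With the tool pointing down it reaches from about 0.425 to 0.925 m from the base axis. Payload 6.8 kg.
Tool frame: the origin (TCP) lies on the centre line of the jaws, within the pads' length; the fingertips stand 11 mm ahead of it and the grasp point (between the pads) lies 8 mm behind it; z points along the fingers, y is the line along which they close (so a half turn about z gives the same grasp; the last joint's range is limited). The gripper opens to 88 mm and grips with 3 to 60 N. Pads are 20 mm wide; open, the fingers measure 115 mm over their backs; the gripper's body (75 mm by 178 mm) begins 61 mm behind the grasp point.
Start: joints at [-1.404, 0.477, 0.022, 1.555, -0.011, 1.109, -0.083], TCP at [0.183, 0.65, 0.234] pointing down, gripper open.
Joint ranges: [-2.96, 2.96], [-0.34, 2.1], [-1.41, 1.46], [0.24, 2.44], [-1.37, 4.51], [0.17, 1.92], [-2.96, 2.96]. Speed limits (rad/s): [2.39, 2.39, 3.14, 3.14, 3.14, 3.14, 3.14].

## Interface

Orientations are given as a rotation vector (axis times angle).
In Python, from rig import robot gives the robot as it stands. The module is installed in compiled form; this text tells all that it offers.
- The arm moves only by the tool arm_command, never from a script. Its argument "commands" is a list of rows, each an object with "linear": the shift along the tool's x, y, z in mm, a list of three; "rotation": the turn, a rotation vector about the tool's x, y, z in rad, a list of three. A call has 1 to 20 rows; each row shifts and turns the commanded pose from where the row before left it, along the tool's axes as they then stand; what a row does not reach is not made up. A row lasts 1/8 s, in which the tool goes at most 62.5 mm and 10.7 degrees, less where a joint would pass 70% of its speed; a pose out of reach is approached as far as the arm can. A call is refused whole if a number of a shift passes 62.5 or a number of a turn 0.188, either way. A call with a gripper value outside its range is refused whole. "claw" is the finger opening in mm, from 0 to 87.8, set as the call begins (left out, the last holds). The fingers move at their own pace and stop on an object; "squeeze" is the grip in N (left out, the last holds). Time passes only in rows, so rows that do not move let the fingers close. It gives the time, the measured TCP pose, the force, the opening and the grip force at its end, in the units of the state.
- robot.read_state(): the state, without advancing time (a new reading comes with each control period).
- robot.grab_frame(name): name is "side" or "top" or "wrist"; returns a dict with "frame" (420x560x3 uint8, red, green, blue), "fx", "fy", "cx", "cy" (pixels), "k1" (the pictures are not rectified: a ray, as slopes to the right and down, at radius r is drawn at 1 + k1 r^2 times it, then the intrinsics apply), "position" and "orientation" of the camera in the world. Camera axes: x right, y up, looking along -z (the intrinsics and any distortion apply to the point x, -y, -z); pixel columns grow to the right and rows downward; lengths in m; the calibration is good to about 2 mm. A picture is of the moment at which its call begins. There is no depth.
- robot.finish_job(): hands the job in; it is judged then, once.
The state is a dict: "time": time; "q": joint angles; "joint_velocities": joint speeds; "effort": joint torques, N m; "tcp_pos": TCP position; "eef_rot": TCP orientation; "force": force on the tool from outside, world axes, zero at the start; "ft_torque": the same for the moment, N m; "width": finger opening in m; "gripper_force": force on a finger pad.
Only numpy, scipy, OpenCV 4.12 (cv2) and the standard library are available. Lean on these libraries where they do the work, as an engineer would, in place of code of your own. Each camera call takes 0.05 s, during which the arm holds its last target. There are 200 camera calls.

## Working session

There is one attempt and no reset: what is moved stays moved. The work goes in short steps, Python scripts to look and compute and a tool call to move; the robot and the scene stay as the last step left them, time stands still between calls to the robot, and variables do not carry over. Pictures are saved under pics/ and viewed, at most 15 in all, crops included, and the job is handed in when it is done.

Besides the shell and the picture viewer there is one more tool, called after "Call:" in YAML: its name, and indented under it one key for each argument. arm_command: Moves the arm, as the interface text tells. Its arguments: {"type":"object","properties":{"commands":{"type":"array","items":{"type":"object","properties":{"linear":{"type":"array","items":{"type":"number"}},"rotation":{"type":"array","items":{"type":"number"}}}}},"claw":{"type":"number"},"squeeze":{"type":"number"}},"required":["commands"]}

```bash
mkdir -p pics; ls; python3 - <<'E'
from rig import robot
import cv2,numpy as np
s=robot.read_state(); print(s['time'],s['tcp_pos'],s['eef_rot'],s['width'])
for n in ['top','side']:
    f=robot.grab_frame(n); cv2.imwrite(f'pics/{n}0.png',f['frame'][:,:,::-1]); print(n,{k:(v if not hasattr(v,'tolist') else np.round(v,4).tolist()) for k,v in f.items() if k!='frame'})
E
```

```text
pics
0.0 [0.18307107 0.64909473 0.23269829] [-4.30372077e-01 -3.11187917e+00  2.83935060e-03] 0.08752079043051039
top {'fx': 409.8106753326587, 'fy': 409.8106753326587, 'cx': 276.1027184045972, 'cy': 204.04988859504942, 'k1': -0.022404167937946827, 'position': [0.3918, 0.0175, 1.1582], 'orientation': [0.0485, -0.0716, -1.5705]}
side {'fx': 388.853574890665, 'fy': 388.853574890665, 'cx': 279.0038642213856, 'cy': 209.59581661748186, 'k1': -0.09081163915199207, 'position': [0.136, -0.7477, 0.5912], 'orientation': [1.0021, -0.217, -0.3794]}
```

View pics/top0.png

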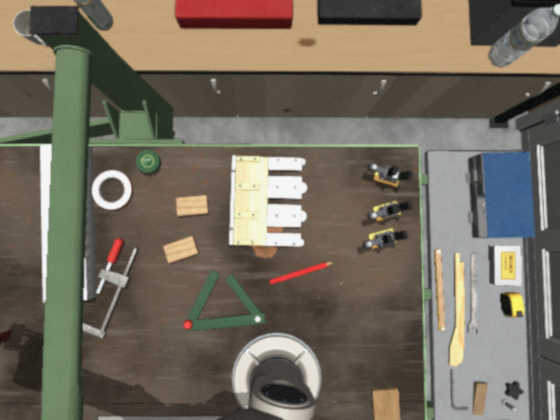

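View pics/side0.png

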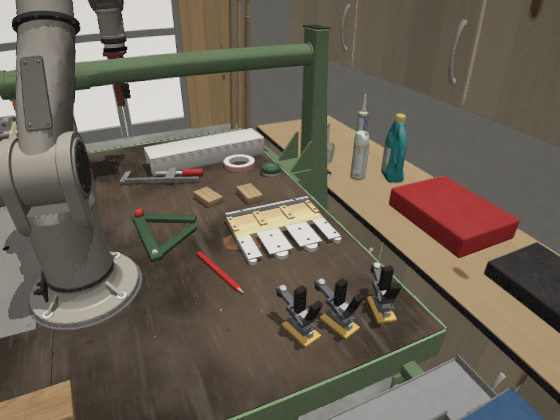

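Top view: board at cols 230–305, rows 155–248 (stop at the left, slots open right, so board +y ≈ world +y). Blanks are at (191,205) and (180,249), clamps at (385,175), (385,212), (382,240), wax tin at (147,161). The side view shows no third blank on the work area; all clamps are open.

```bash
cat > h.py <<'E'
from rig import robot
import cv2,numpy as np
from scipy.spatial.transform import Rotation as R
def grab(n): 
    f=robot.grab_frame(n); f['bgr']=np.ascontiguousarray(f['frame'][:,:,::-1]); return f
def ray(f,uv):
    uv=np.atleast_2d(np.float64(uv)); d=np.stack([(uv[:,0]-f['cx'])/f['fx'],(uv[:,1]-f['cy'])/f['fy']],1)
    p=d.copy()
    for _ in range(10): p=d/(1+f['k1']*(p**2).sum(1,keepdims=True))
    v=np.c_[p[:,0],-p[:,1],-np.ones(len(p))]
    return np.array(f['position']),R.from_rotvec(f['orientation']).apply(v)
def onplane(f,uv,z):
    o,v=ray(f,uv); return o+v*((z-o[2])/v[:,2])[:,None]
def proj(f,P):
    c=R.from_rotvec(f['orientation']).inv().apply(np.atleast_2d(P)-np.array(f['position']))
    p=np.c_[c[:,0]/-c[:,2],-c[:,1]/-c[:,2]]; p=p*(1+f['k1']*(p**2).sum(1,keepdims=True))
    return p*[f['fx'],f['fy']]+[f['cx'],f['cy']]
def crop(f,x0,y0,x1,y1,k,name):
    cv2.imwrite(name,cv2.resize(f['bgr'][y0:y1,x0:x1],None,fx=k,fy=k,interpolation=cv2.INTER_CUBIC))
def wood(f,roi):
    x0,y0,x1,y1=roi; hsv=cv2.cvtColor(f['bgr'][y0:y1,x0:x1],cv2.COLOR_BGR2HSV)
    m=cv2.inRange(hsv,(8,60,110),(25,255,255)); return m
E
python3 - <<'E'
from h import *
f=grab('top'); 
a=cv2.resize(f['bgr'][145:260,140:320],None,fx=4.4,fy=4.4,interpolation=cv2.INTER_CUBIC)
cv2.imwrite('pics/b1.png',a); crop(f,345,150,435,260,5,'pics/c1.png')
print(cv2.cvtColor(f['bgr'],cv2.COLOR_BGR2HSV)[[205,249,405,200],[191,180,386,240]])
print(onplane(f,[[372,389],[400,389],[372,419],[400,419],[147,161]],0.02))
m=wood(f,(160,185,215,270)); cs,_=cv2.findContours(m,0,1)
for c in cs:
    if cv2.contourArea(c)>100:
        r=cv2.minAreaRect(c); b=cv2.boxPoints(r)+[160,185]; P=onplane(f,b,.022); print(r,b.round(1).tolist(),P.round(4).tolist(),P.mean(0))
E
```

```text
[[ 18  93 227]
 [ 18  91 229]
 [ 16 110 178]
 [ 24  61 246]]
[[-0.02492413 -0.25927062  0.02      ]
 [-0.02583353 -0.3359644   0.02      ]
 [-0.10441914 -0.25817662  0.02      ]
 [-0.10547108 -0.33457417  0.02      ]
 [ 0.60008095  0.36245404  0.02      ]]
((16.465517044067383, 66.58621215820312), (24.554304122924805, 42.41197967529297), 66.80140686035156) [[152.1, 248.7], [191.1, 231.9], [200.8, 254.5], [161.8, 271.2]] [[0.3558, 0.3421, 0.022], [0.4017, 0.2355, 0.022], [0.3397, 0.2081, 0.022], [0.2942, 0.3144, 0.022]] [0.34785213 0.27504029 0.022     ]
((24.0, 16.5), (33.0, 48.0), 90.0) [[160.0, 185.0], [208.0, 185.0], [208.0, 218.0], [160.0, 218.0]] [[0.5321, 0.324, 0.022], [0.5322, 0.1905, 0.022], [0.4402, 0.1894, 0.022], [0.4402, 0.3222, 0.022]] [0.48617316 0.25651781 0.022     ]
```

View pics/b1.png

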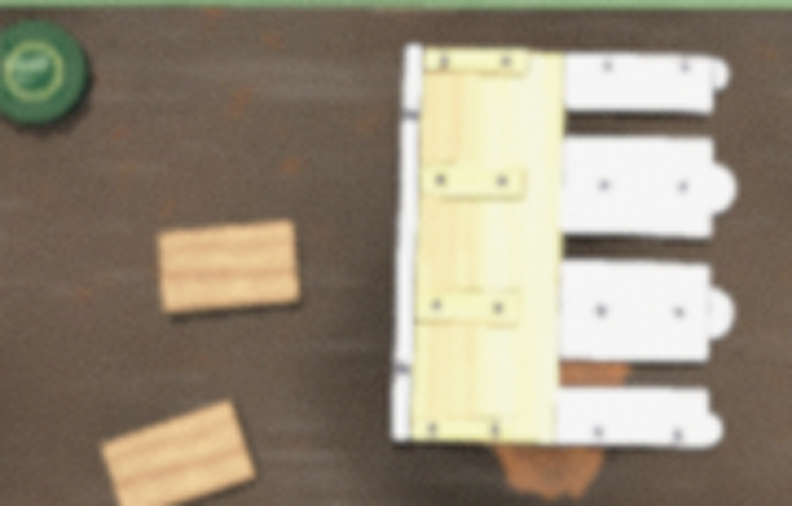

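View pics/c1.png

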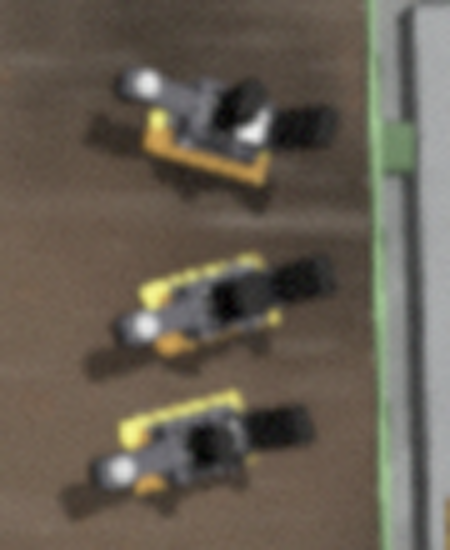

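```bash
python3 - <<'E'
from h import *
t=grab('top'); s=grab('side'); w=grab('wrist')
def tri(a,b):
    o1,d1=ray(t,a);o2,d2=ray(s,b);d1=d1[0];d2=d2[0]
    k=np.linalg.lstsq(np.c_[d1,-d2],o2-o1,rcond=None)[0]; p=o1+k[0]*d1;q=o2+k[1]*d2; return ((p+q)/2).round(3),np.linalg.norm(p-q).round(3)
print('beam end',tri([72,48],[305,55]),'post top',tri([55,20],[316,30]))
print('post base',onplane(t,[140,125],0), 'side',onplane(s,[318,195],0))
for k in w: 
    if k not in('frame','bgr'): print(k,np.round(w[k],4))
cv2.imwrite('pics/w0.png',w['bgr'])
st=robot.read_state(); T=R.from_rotvec(st['eef_rot'])
print('tool axes',T.as_matrix().round(3).tolist(),'cam in tool',T.inv().apply(np.array(w['position'])-st['tcp_pos']).round(4),(T.inv()*R.from_rotvec(w['orientation'])).as_rotvec().round(3))
print(cv2.resize(cv2.imread('pics/side0.png')[0:230,0:400],None,fx=2,fy=2).shape)
cv2.imwrite('pics/s1.png',cv2.resize(s['bgr'][0:220,0:340],None,fx=2.3,fy=2.3))
g=lambda u,v:(140+u/4.4,145+v/4.4)
print('bar far edge z30',onplane(t,[g(406,44),g(392,440)],.030).round(4).tolist())
print('bar near edge z30',onplane(t,[g(422,46),g(411,440)],.030).round(4).tolist())
print('lip fronts z16',onplane(t,[g(714,112),g(712,138),g(711,236),g(709,262),g(708,360),g(708,388)],.016).round(4).tolist())
print('outer edges z16',onplane(t,[g(562,53),g(714,55),g(556,444),g(708,446)],.016).round(4).tolist())
k=lambda u,v:(345+u/5,150+v/5)
print('fixed handle tops z108',onplane(t,[k(240,102),k(240,290),k(208,440)],.108).round(4).tolist())
print('swing tops',onplane(t,[k(305,128),k(305,280),k(280,426)],.108).round(4).tolist())
print('foot corners z8 c1',onplane(t,[k(265,185),k(145,148)],.008).round(4).tolist(),onplane(t,[k(143,298),k(262,258)],.008).round(4).tolist(),onplane(t,[k(120,438),k(240,392)],.008).round(4).tolist())
E
```

```text
beam end (array([0.756, 0.415, 0.37 ]), np.float64(0.017)) post top (array([0.78 , 0.409, 0.444]), np.float64(0.003))
post base [[0.7083788  0.39124245 0.        ]] side [[0.6738455  0.15798143 0.        ]]
fx 364.7124
fy 364.7124
cx 285.1691
cy 205.1634
k1 -0.0351
position [0.1128 0.6689 0.385 ]
orientation [-0.2342 -0.1758  1.2874]
tool axes [[-0.962, 0.271, -0.0], [0.271, 0.962, -0.001], [-0.0, -0.001, -1.0]] cam in tool [ 0.073  -0.0005 -0.1517] [2.076 2.076 0.286]
(460, 800, 3)
bar far edge z30 [[0.6153, 0.1228, 0.03], [0.3659, 0.1297, 0.03]]
bar near edge z30 [[0.614, 0.1127, 0.03], [0.3659, 0.1179, 0.03]]
lip fronts z16 [[0.5743, -0.0731, 0.016], [0.5575, -0.0717, 0.016], [0.4946, -0.0707, 0.016], [0.478, -0.0694, 0.016], [0.4158, -0.0684, 0.016], [0.3981, -0.0683, 0.016]]
outer edges z16 [[0.6124, 0.0242, 0.016], [0.6112, -0.0734, 0.016], [0.3629, 0.0278, 0.016], [0.3615, -0.0681, 0.016]]
fixed handle tops z108 [[0.5602, -0.3024, 0.108], [0.4621, -0.3, 0.108], [0.3849, -0.2817, 0.108]]
swing tops [[0.5466, -0.3361, 0.108], [0.4673, -0.3341, 0.108], [0.392, -0.3192, 0.108]]
foot corners z8 c1 [[0.5286, -0.346, 0.008], [0.5497, -0.2778, 0.008]] [[0.4643, -0.2749, 0.008], [0.487, -0.3433, 0.008]] [[0.3854, -0.2604, 0.008], [0.4111, -0.329, 0.008]]
```

View pics/s1.png

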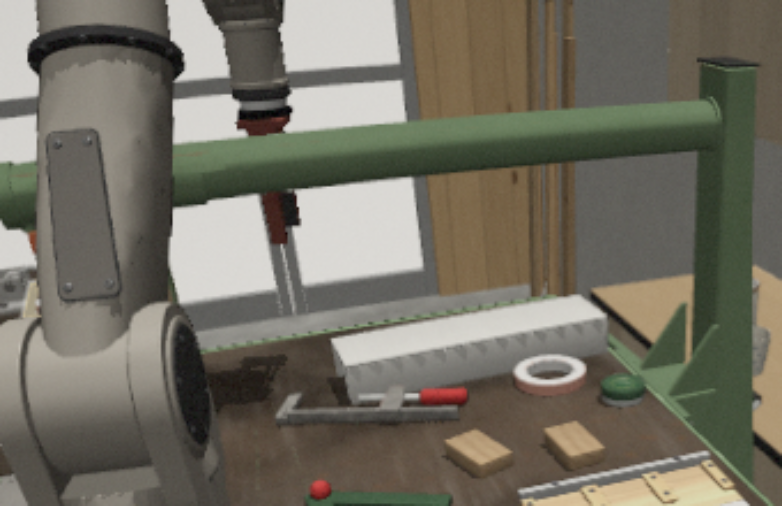

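Side view crop: the beam (z≈0.37, y≈0.41) stands between the hand and the work, with the arm passing over it; I must lift over it first.

Call:
arm_command:
  commands:
    - {"linear": [0,0,-60]}
    - {"linear": [0,0,-60]}
    - {"linear": [0,0,-60]}
    - {"linear": [0,0,-60]}
    - {"linear": [0,0,-60]}
    - {"linear": [0,0,0]}

```text
schema error: expected keys linear, rotation
```

Call:
arm_command:
  commands:
    - {"linear": [0,0,-60],"rotation": [0,0,0]}
    - {"linear": [0,0,-60],"rotation": [0,0,0]}
    - {"linear": [0,0,-60],"rotation": [0,0,0]}
    - {"linear": [0,0,-60],"rotation": [0,0,0]}
    - {"linear": [0,0,-60],"rotation": [0,0,0]}
    - {"linear": [0,0,0],"rotation": [0,0,0]}

```text
time: 1.05
tcp_pos: [0.1835, 0.6506, 0.5396]
eef_rot: [0.431, 3.111, 0.016]
force: [0.6, 0.1, -0.8]
width: 0.0876
gripper_force: 0.0
```

Call:
arm_command:
  commands:
    - {"linear": [0,0,0],"rotation": [0,0,0.18]}
    - {"linear": [0,0,0],"rotation": [0,0,0.18]}
    - {"linear": [0,0,0],"rotation": [0,0,0.18]}
    - {"linear": [0,0,0],"rotation": [0,0,0.18]}
    - {"linear": [0,0,0],"rotation": [0,0,0.18]}
    - {"linear": [0,0,0],"rotation": [0,0,0.18]}
    - {"linear": [0,0,0],"rotation": [0,0,0.18]}
    - {"linear": [-30,30,0],"rotation": [0,0,0]}
    - {"linear": [-40,40,0],"rotation": [0,0,0]}
    - {"linear": [-45,40,0],"rotation": [0,0,0]}
    - {"linear": [-45,40,0],"rotation": [0,0,0]}
    - {"linear": [-45,40,0],"rotation": [0,0,0]}
    - {"linear": [-45,40,0],"rotation": [0,0,0]}
    - {"linear": [-50,30,0],"rotation": [0,0,0]}
    - {"linear": [-60,10,0],"rotation": [0,0,0]}
    - {"linear": [-60,0,0],"rotation": [0,0,0]}
    - {"linear": [-60,0,0],"rotation": [0,0,0]}
    - {"linear": [0,0,0],"rotation": [0,0,0]}

```text
time: 3.3
tcp_pos: [0.4708, 0.1738, 0.534]
eef_rot: [-2.191, -2.251, -0.002]
force: [0.3, 1.4, -0.4]
width: 0.0877
gripper_force: 0.0
```

Call:
arm_command:
  commands:
    - {"linear": [-20,10,50],"rotation": [0,0,0]}
    - {"linear": [-20,10,50],"rotation": [0,0,0]}
    - {"linear": [-10,0,50],"rotation": [0,0,0.0]}
    - {"linear": [0,0,0],"rotation": [0,0,0.0]}
    - {"linear": [0,0,0],"rotation": [0,0,0.0]}

```text
time: 3.92
tcp_pos: [0.4926, 0.1319, 0.3852]
eef_rot: [2.179, 2.262, 0.003]
force: [-0.3, 0.4, 0.9]
width: 0.0875
gripper_force: 0.0
```

```bash
python3 - <<'E'
from h import *
w=grab('wrist'); cv2.imwrite('pics/w1.png',w['bgr']); np.save('pics/w1.npy',{k:v for k,v in w.items()},allow_pickle=True); print(w['position'],w['orientation'])
E
```

```text
[0.48995062 0.20454452 0.53702771] [-0.27145486 -0.00755346  0.03653462]
```

View pics/w1.png

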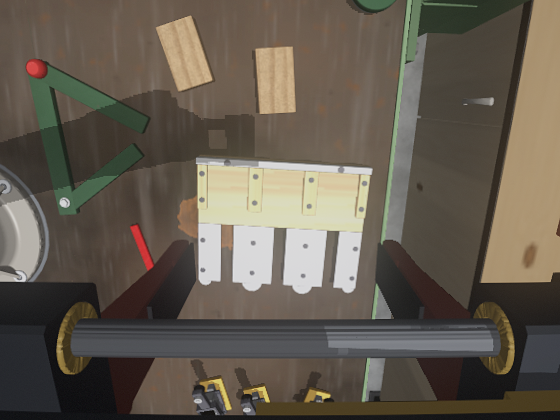

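Wrist view: board at cols 195–372, rows 158–292, plates between slots at cols ~198–221, 233–273, 284–326, 335–361; blanks at (185,53) and (276,80).

```bash
python3 - <<'E'
from h import *
w=np.load('pics/w1.npy',allow_pickle=True).item(); im=w['bgr']; hsv=cv2.cvtColor(im,cv2.COLOR_BGR2HSV)
m=cv2.inRange(hsv,(0,0,190),(179,40,255)); m[:222]=0;m[296:]=0;m[:,:190]=0;m[:,375:]=0
cs,_=cv2.findContours(m,0,1)
for c in sorted(cs,key=lambda c:c[:,0,0].min()):
    if cv2.contourArea(c)>100:
        P=onplane(w,c[:,0].astype(float),.016); r=cv2.minAreaRect((P[:,:2]*1000).astype(np.float32)); print('plate',np.round(r[0],1),np.round(r[1],1),round(r[2],2), 'ymin',P[:,1].min().round(4))
        for v in (235,260,275):
            e=c[:,0][np.abs(c[:,0,1]-v)<=1.2]; 
            if len(e)>1: print('  row',v,onplane(w,[[e[:,0].min()-.5,v],[e[:,0].max()+.5,v]],.016)[:,:2].round(4).tolist())
# bar top edges by column gradient
g=cv2.cvtColor(im,cv2.COLOR_BGR2GRAY).astype(float)
for u in (215,245,285,325,350):
    print(u,g[154:178,u].astype(int).tolist())
for roi in [(145,5,225,105),(245,35,305,125)]:
    mm=wood(w,roi); c=max(cv2.findContours(mm,0,1)[0],key=cv2.contourArea)
    P=onplane(w,c[:,0]+np.array(roi[:2],float),.022); r=cv2.minAreaRect((P[:,:2]*1000).astype(np.float32)); print('blank',np.round(r[0],1),np.round(r[1],1),r[2])
cv2.imwrite('pics/w1b.png',cv2.resize(im[150:300,185:380],None,fx=4,fy=4,interpolation=cv2.INTER_CUBIC))
E
```

```text
plate [489.7 -23.8] [251.5 113.7] 2.08 ymin -0.0823
  row 235 [[0.3667, 0.0078], [0.4807, 0.012]]
  row 260 [[0.3656, -0.0335], [0.4788, -0.0292]]
  row 275 [[0.3648, -0.0591], [0.4794, -0.0548]]
plate [529.2 -29.2] [107.9  60.2] 88.58 ymin -0.083
  row 235 [[0.5004, 0.0127], [0.5611, 0.0149]]
  row 260 [[0.4989, -0.0285], [0.5593, -0.0264]]
  row 275 [[0.4983, -0.0541], [0.5594, -0.0519]]
plate [595.9 -28.6] [103.2  33.7] 88.61 ymin -0.0804
  row 235 [[0.5794, 0.0156], [0.6144, 0.0168]]
  row 260 [[0.5795, -0.0257], [0.6137, -0.0245]]
  row 275 [[0.5783, -0.0513], [0.6129, -0.0501]]
215 [68, 75, 91, 90, 105, 152, 152, 167, 206, 213, 205, 189, 207, 207, 207, 205, 201, 198, 198, 199, 202, 203, 203, 203]
245 [75, 75, 77, 86, 95, 93, 116, 154, 155, 154, 151, 179, 209, 186, 208, 208, 208, 205, 201, 200, 199, 200, 203, 204]
285 [95, 96, 95, 96, 95, 94, 93, 89, 142, 206, 217, 215, 216, 216, 212, 202, 203, 203, 200, 199, 201, 202, 201, 201]
325 [104, 104, 104, 103, 104, 103, 105, 100, 91, 95, 99, 166, 220, 216, 216, 216, 217, 206, 182, 205, 200, 198, 200, 203]
350 [106, 106, 106, 105, 105, 104, 105, 106, 100, 83, 91, 88, 136, 203, 217, 215, 215, 215, 212, 200, 201, 202, 197, 198]
blank [350.3 259.2] [119.7  88.3] 83.6187973022461
blank [475.7 234.5] [ 79.5 114.6] 2.841137170791626
```

View pics/w1b.png

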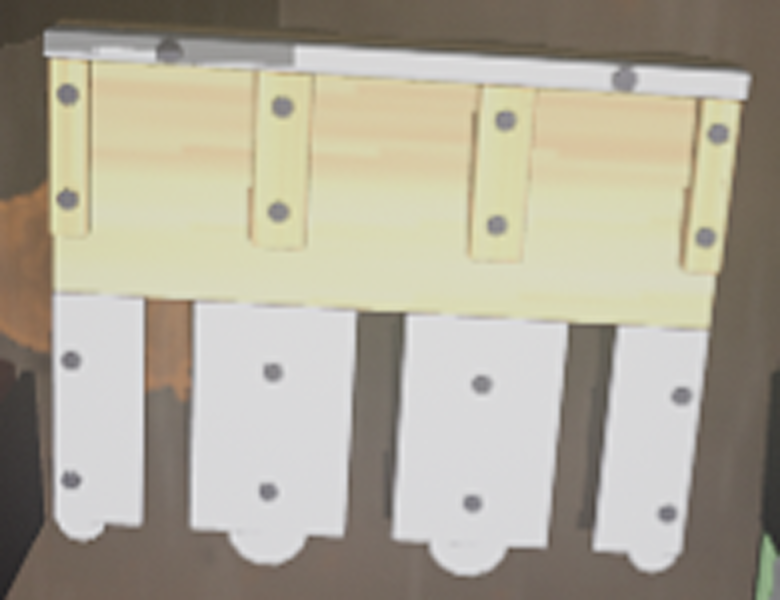

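```bash
python3 - <<'E'
from h import *
w=np.load('pics/w1.npy',allow_pickle=True).item()
g=lambda L:[(185+u/4-.375,150+v/4-.375) for u,v in L]
th=-.0255; ex=np.array([np.cos(th),np.sin(th)]); ey=np.array([-ex[1],ex[0]])
def show(n,L,z):
    P=onplane(w,g(L),z)[:,:2]; print(n,P.round(4).tolist(),'board',np.c_[(P-[.4895,0])@ex,(P-[.4895,0])@ey].round(4).tolist())
show('bar near',[(46,57),(300,71),(390,79),(748,99)],.030)
show('bar far',[(46,29),(300,44),(500,56),(748,71)],.030)
show('lip front',[(142,526),(192,528),(345,537),(393,541),(547,549),(595,552)],.016)
show('noses',[(82,541),(266,565),(466,577),(652,573)],.016)
show('rails inner z22',[(90,110),(252,110),(312,110),(478,120),(532,120),(692,130)],.022)
show('ply near',[(60,293),(710,328)],.016)
E
```

```text
bar near [[0.3695, 0.119], [0.4586, 0.1172], [0.4903, 0.1155], [0.617, 0.1131]] board [[-0.123, 0.1159], [-0.0339, 0.1164], [-0.0022, 0.1155], [0.1245, 0.1163]]
bar far [[0.3698, 0.1289], [0.4584, 0.1267], [0.5284, 0.1251], [0.616, 0.1231]] board [[-0.123, 0.1258], [-0.0343, 0.1259], [0.0357, 0.126], [0.1233, 0.1263]]
lip front [[0.3987, -0.0684], [0.4184, -0.0685], [0.4789, -0.0702], [0.4979, -0.0713], [0.559, -0.0727], [0.5782, -0.0734]] board [[-0.089, -0.0707], [-0.0693, -0.0703], [-0.0088, -0.0705], [0.0102, -0.0711], [0.0713, -0.0709], [0.0905, -0.0711]]
noses [[0.3748, -0.0759], [0.4478, -0.0837], [0.5275, -0.0862], [0.6016, -0.0819]] board [[-0.1127, -0.0788], [-0.0396, -0.0848], [0.0402, -0.0852], [0.1142, -0.079]]
rails inner z22 [[0.383, 0.099], [0.4412, 0.1011], [0.4627, 0.1019], [0.5224, 0.1004], [0.5418, 0.1011], [0.5998, 0.0996]] board [[-0.109, 0.0963], [-0.0509, 0.0998], [-0.0294, 0.1012], [0.0303, 0.1012], [0.0497, 0.1024], [0.1077, 0.1024]]
ply near [[0.369, 0.0273], [0.6149, 0.0222]] board [[-0.1212, 0.0242], [0.1248, 0.0254]]
```

```bash
cat >> h.py <<'E'
def blanks(f,rois,z=.022,vmin=150):
    out=[]
    for x0,y0,x1,y1 in rois:
        hsv=cv2.cvtColor(f['bgr'][y0:y1,x0:x1],cv2.COLOR_BGR2HSV); m=cv2.inRange(hsv,(8,50,vmin),(28,255,255))
        c=max(cv2.findContours(m,0,1)[0],key=cv2.contourArea)
        P=onplane(f,cv2.convexHull(c)[:,0]+np.array([x0,y0],float),z)[:,:2]; r=cv2.minAreaRect((P*1000).astype(np.float32))
        b=cv2.boxPoints(r); e=max(b[1]-b[0],b[2]-b[1],key=np.linalg.norm); e=e if e[1]>0 else -e
        out.append((np.round(r[0],1),np.round(sorted(r[1]),1),np.degrees(np.arctan2(e[1],e[0])).round(1)))
    return out
TH=-.0255; EX=np.array([np.cos(TH),np.sin(TH)]); EY=np.array([-EX[1],EX[0]]); B0=np.array([.4899,0])
def b2w(bx,by): return B0+bx*EX+by*EY
E
python3 - <<'E'
from h import *
w=np.load('pics/w1.npy',allow_pickle=True).item()
t=grab('top')
for v in(140,165,190):
    print('wrist',blanks(w,[(145,5,225,105),(245,35,305,125)],vmin=v)); print('top',blanks(t,[(155,228,212,270),(165,185,215,225)],vmin=v))
for i in(-.08,0,.08): print('home',b2w(i,-.0108).round(4),'nest',b2w(i,.0735).round(4))
E
```

```text
wrist [(array([355. , 264.3]), array([49.7, 84.8]), np.float32(108.9)), (array([477.2, 234.7]), array([49.7, 85.1]), np.float32(95.2))]Traceback (most recent call last):
  File "<stdin>", line 5, in <module>
  File "h.py", line 27, in blanks
    c=max(cv2.findContours(m,0,1)[0],key=cv2.contourArea)
ValueError: max() iterable argument is empty
```

```bash
cat >> h.py <<'E'
def mv(xy,z,head):
    "print turn (rad about tool z) then shift (mm) along the turned tool axes"
    s=robot.read_state(); T=R.from_rotvec(s['eef_rot']).as_matrix(); h=np.arctan2(T[1,0],T[0,0])
    turn=(h-np.radians(head)+np.pi)%(2*np.pi)-np.pi; T2=T@R.from_rotvec([0,0,turn]).as_matrix()
    d=T2.T@(np.r_[xy,z]-s['tcp_pos'])*1000
    print('t',round(s['time'],1),'turn',turn.round(3),'shift',d.round(1),'tilt',np.degrees(np.arccos(-T[2,2])).round(2),'w',round(s['width'],4))
E
python3 -c "
from h import *
mv([.4772,.2347],.020,95.2)"
```

```text
t 4.0 turn -0.053 shift [103.4  -7.7 365.9] tilt 0.21 w 0.0881
```

Call:
arm_command:
  commands:
    - {"linear": [35,-8,30],"rotation": [0,0,-0.053]}
    - {"linear": [34,0,50],"rotation": [0,0,0]}
    - {"linear": [34,0,60],"rotation": [0,0,0]}
    - {"linear": [0,0,60],"rotation": [0,0,0]}
    - {"linear": [0,0,60],"rotation": [0,0,0]}
    - {"linear": [0,0,60],"rotation": [0,0,0]}
    - {"linear": [0,0,30],"rotation": [0,0,0]}
    - {"linear": [0,0,15],"rotation": [0,0,0]}
    - {"linear": [0,0,0],"rotation": [0,0,0]}
    - {"linear": [0,0,0],"rotation": [0,0,0]}
  claw: 80
  squeeze: 20

```text
time: 5.28
tcp_pos: [0.4783, 0.2307, 0.0258]
eef_rot: [2.12, 2.318, 0.005]
force: [0.6, -0.0, 0.8]
width: 0.0797
gripper_force: 0.0
```

Call:
arm_command:
  commands:
    - {"linear": [0,0,0],"rotation": [0,0,0]}
    - {"linear": [0,0,0],"rotation": [0,0,0]}
    - {"linear": [0,0,0],"rotation": [0,0,0]}
    - {"linear": [0,0,0],"rotation": [0,0,0]}
    - {"linear": [0,0,0],"rotation": [0,0,0]}
    - {"linear": [0,0,0],"rotation": [0,0,0]}
  claw: 35

```text
time: 6.02
tcp_pos: [0.4771, 0.2298, 0.0245]
eef_rot: [-2.12, -2.318, -0.0]
force: [-2.0, -0.3, 5.3]
width: 0.0501
gripper_force: 20.0
```

```bash
python3 -c "
from h import *
mv(b2w(0,.0735),.040,90-1.46)"
```

```text
t 6.0 turn 0.114 shift [-155.9   18.7  -15.5] tilt 0.02 w 0.0501
```

Call:
arm_command:
  commands:
    - {"linear": [0,0,-30],"rotation": [0,0,0]}
    - {"linear": [0,0,-30],"rotation": [0,0,0]}
    - {"linear": [0,0,0],"rotation": [0,0,0.114]}
    - {"linear": [-30,6,0],"rotation": [0,0,0]}
    - {"linear": [-40,6,0],"rotation": [0,0,0]}
    - {"linear": [-40,6,0],"rotation": [0,0,0]}
    - {"linear": [-40,0,0],"rotation": [0,0,0]}
    - {"linear": [-18,0,0],"rotation": [0,0,0]}
    - {"linear": [0,0,0],"rotation": [0,0,0]}
    - {"linear": [0,0,0],"rotation": [0,0,0]}

```text
time: 7.28
tcp_pos: [0.491, 0.0631, 0.0842]
eef_rot: [-2.246, -2.195, -0.001]
force: [0.7, 0.0, -0.6]
width: 0.0498
gripper_force: 20.0
```

```bash
python3 -c "
from h import *
mv(b2w(0,.0606),.044,90-1.46)"
```

```text
t 7.3 turn 0.003 shift [-2.6  0.5 40.2] tilt 0.05 w 0.0498
```

Call:
arm_command:
  commands:
    - {"linear": [-2,0,15],"rotation": [0,0,0]}
    - {"linear": [0,0,15],"rotation": [0,0,0]}
    - {"linear": [0,0,10],"rotation": [0,0,0]}
    - {"linear": [0,0,2],"rotation": [0,0,0]}
    - {"linear": [0,0,1],"rotation": [0,0,0]}
    - {"linear": [2,0,0],"rotation": [0,0,0]}
    - {"linear": [2,0,0],"rotation": [0,0,0]}
    - {"linear": [2,0,0],"rotation": [0,0,0]}
    - {"linear": [0,0,0],"rotation": [0,0,0]}

```text
time: 8.4
tcp_pos: [0.491, 0.0656, 0.0414]
eef_rot: [2.249, 2.194, 0.0]
force: [-0.4, -1.0, -1.0]
width: 0.05
gripper_force: 20.0
```

Call:
arm_command:
  commands:
    - {"linear": [2,0,0],"rotation": [0,0,0]}
    - {"linear": [1,0,0],"rotation": [0,0,0]}
    - {"linear": [0,0,0],"rotation": [0,0,0]}

```text
time: 8.78
tcp_pos: [0.491, 0.0684, 0.0413]
eef_rot: [-2.249, -2.194, 0.0]
force: [-1.1, -0.5, -1.0]
width: 0.0494
gripper_force: 20.0
```

Call:
arm_command:
  commands:
    - {"linear": [1,0,0],"rotation": [0,0,0]}
    - {"linear": [1,0,0],"rotation": [0,0,0]}
    - {"linear": [0,0,0],"rotation": [0,0,0]}

```text
time: 9.15
tcp_pos: [0.491, 0.0686, 0.0413]
eef_rot: [2.25, 2.191, -0.002]
force: [-0.8, -5.1, 0.7]
width: 0.0498
gripper_force: 20.0
```

Call:
arm_command:
  commands:
    - {"linear": [1,0,0],"rotation": [0,0,0]}
    - {"linear": [1,0,0],"rotation": [0,0,0]}
    - {"linear": [0,0,0],"rotation": [0,0,0]}

```text
time: 9.52
tcp_pos: [0.4909, 0.0702, 0.0413]
eef_rot: [2.251, 2.19, -0.002]
force: [-0.4, -2.9, 0.5]
width: 0.0497
gripper_force: 2.0
```

Call:
arm_command:
  commands:
    - {"linear": [0,0,0],"rotation": [0,0,0]}
    - {"linear": [0,0,0],"rotation": [0,0,0]}
    - {"linear": [0,0,-30],"rotation": [0,0,0]}
    - {"linear": [0,0,-50],"rotation": [0,0,0]}
    - {"linear": [0,0,-60],"rotation": [0,0,0]}
    - {"linear": [-30,0,-60],"rotation": [0,0,0]}
    - {"linear": [0,0,0],"rotation": [0,0,0]}
  claw: 60

```text
time: 10.4
tcp_pos: [0.4929, 0.0433, 0.2413]
eef_rot: [2.25, 2.188, 0.013]
force: [-0.3, -0.0, -0.2]
width: 0.0599
gripper_force: 0.0
```

```bash
python3 - <<'E'
from h import *
w=grab('wrist'); cv2.imwrite('pics/w2.png',w['bgr'])
print(proj(w,[[.355,.2643,.022],[*b2w(0,.0735),.038]]).round(0).tolist())
c=proj(w,[.355,.2643,.022])[0].astype(int)
print(blanks(w,[(max(c[0]-60,0),max(c[1]-60,0),c[0]+60,c[1]+60)]))
E
```

```text
[[122.0, -60.0], [281.0, 150.0]]Traceback (most recent call last):
  File "<stdin>", line 5, in <module>
  File "h.py", line 27, in blanks
    c=max(cv2.findContours(m,0,1)[0],key=cv2.contourArea)
ValueError: max() iterable argument is empty
```

View pics/w2.png

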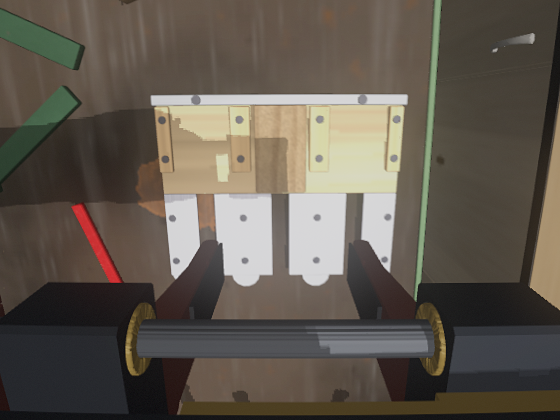

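Blank sits squarely in nest 1 at (280,150), end at the stop bar. Next blank.

```bash
python3 -c "
from h import *
mv([.365,.20],.24,108.9)"
```

```text
t 10.4 turn -0.356 shift [188.1 -69.2  -1.3] tilt 0.27 w 0.0603
```

Call:
arm_command:
  commands:
    - {"linear": [0,0,0],"rotation": [0,0,-0.178]}
    - {"linear": [0,0,0],"rotation": [0,0,-0.178]}
    - {"linear": [30,-12,0],"rotation": [0,0,0]}
    - {"linear": [45,-17,0],"rotation": [0,0,0]}
    - {"linear": [45,-17,0],"rotation": [0,0,0]}
    - {"linear": [45,-17,0],"rotation": [0,0,0]}
    - {"linear": [23,-6,0],"rotation": [0,0,0]}
    - {"linear": [0,0,0],"rotation": [0,0,0]}
    - {"linear": [0,0,0],"rotation": [0,0,0]}
  claw: 80

```text
time: 11.58
tcp_pos: [0.364, 0.199, 0.2363]
eef_rot: [-1.825, -2.557, 0.003]
force: [0.0, -1.2, 0.6]
width: 0.0799
gripper_force: 0.0
```

```bash
python3 - <<'E'
from h import *
w=grab('wrist'); cv2.imwrite('pics/w3.png',w['bgr'])
c=proj(w,[.355,.2643,.022])[0].astype(int);print(c)
b=blanks(w,[(max(c[0]-110,0),max(c[1]-110,0),c[0]+110,c[1]+110)])[0]; print(b)
mv(b[0]/1000,.020,b[2])
E
```

```text
[298 111]
(array([355.2, 264.5]), array([49.3, 84.4]), np.float32(109.0))
t 11.6 turn -0.002 shift [ 65.3  13.1 216.4] tilt 0.08 w 0.0802
```

Call:
arm_command:
  commands:
    - {"linear": [30,7,20],"rotation": [0,0,0]}
    - {"linear": [35,6,40],"rotation": [0,0,0]}
    - {"linear": [0,0,55],"rotation": [0,0,0]}
    - {"linear": [0,0,55],"rotation": [0,0,0]}
    - {"linear": [0,0,30],"rotation": [0,0,0]}
    - {"linear": [2,0,17],"rotation": [0,0,0]}
    - {"linear": [0,0,0],"rotation": [0,0,0]}
    - {"linear": [0,0,0],"rotation": [0,0,0]}
    - {"linear": [0,0,0],"rotation": [0,0,0]}

```text
time: 12.75
tcp_pos: [0.3553, 0.2676, 0.021]
eef_rot: [1.826, 2.556, 0.003]
force: [-0.3, 0.2, 0.2]
width: 0.0797
gripper_force: 0.0
```

Call:
arm_command:
  commands:
    - {"linear": [0,0,0],"rotation": [0,0,0]}
    - {"linear": [0,0,0],"rotation": [0,0,0]}
    - {"linear": [0,0,0],"rotation": [0,0,0]}
    - {"linear": [0,0,0],"rotation": [0,0,0]}
    - {"linear": [0,0,0],"rotation": [0,0,0]}
    - {"linear": [0,0,0],"rotation": [0,0,0]}
  claw: 35
  squeeze: 25

```text
time: 13.5
tcp_pos: [0.3545, 0.2674, 0.0203]
eef_rot: [-1.825, -2.557, 0.0]
force: [-1.6, -0.5, 4.4]
width: 0.0496
gripper_force: 25.0
```

```bash
python3 -c "
from h import *
s=robot.read_state();print(s['tcp_pos'],s['gripper_force'])
mv(b2w(.08,.0555),.085,90-1.46)"
```

```text
[0.35448484 0.26735413 0.02025161] 25.000774562358856
t 13.5 turn 0.356 shift [-208.3  222.2  -64.8] tilt 0.01 w 0.0496
```

Call:
arm_command:
  commands:
    - {"linear": [0,0,-30],"rotation": [0,0,0]}
    - {"linear": [0,0,-40],"rotation": [0,0,0]}
    - {"linear": [0,0,0],"rotation": [0,0,0.178]}
    - {"linear": [0,0,0],"rotation": [0,0,0.178]}
    - {"linear": [-20,25,0],"rotation": [0,0,0]}
    - {"linear": [-40,40,0],"rotation": [0,0,0]}
    - {"linear": [-40,45,0],"rotation": [0,0,0]}
    - {"linear": [-40,45,0],"rotation": [0,0,0]}
    - {"linear": [-40,45,0],"rotation": [0,0,0]}
    - {"linear": [-20,22,0],"rotation": [0,0,0]}
    - {"linear": [0,0,0],"rotation": [0,0,0]}
    - {"linear": [0,0,0],"rotation": [0,0,0]}

```text
time: 15.0
tcp_pos: [0.5704, 0.0627, 0.0896]
eef_rot: [-2.247, -2.193, 0.001]
force: [0.5, 0.3, -1.4]
width: 0.0495
gripper_force: 25.0
```

```bash
python3 -c "
from h import *
mv(b2w(.08,.0625),.0363,90-1.46)"
```

```text
t 15.0 turn 0.001 shift [-2.2  1.2 53.3] tilt 0.09 w 0.0495
```

Call:
arm_command:
  commands:
    - {"linear": [-2,1,20],"rotation": [0,0,0]}
    - {"linear": [0,0,20],"rotation": [0,0,0]}
    - {"linear": [0,0,10],"rotation": [0,0,0]}
    - {"linear": [0,0,2],"rotation": [0,0,0]}
    - {"linear": [0,0,0],"rotation": [0,0,0]}
    - {"linear": [3,0,0],"rotation": [0,0,0]}
    - {"linear": [3,0,0],"rotation": [0,0,0]}
    - {"linear": [3,0,0],"rotation": [0,0,0]}
    - {"linear": [2,0,0],"rotation": [0,0,0]}
    - {"linear": [0,0,0],"rotation": [0,0,0]}

```text
time: 16.25
tcp_pos: [0.5727, 0.0711, 0.0382]
eef_rot: [-2.249, -2.194, -0.0]
force: [-0.6, 0.4, -0.8]
width: 0.0496
gripper_force: 25.0
```

Call:
arm_command:
  commands:
    - {"linear": [1,0,0],"rotation": [0,0,0]}
    - {"linear": [1,0,0],"rotation": [0,0,0]}
    - {"linear": [1,0,0],"rotation": [0,0,0]}
    - {"linear": [0,0,0],"rotation": [0,0,0]}

```text
time: 16.75
tcp_pos: [0.5728, 0.0739, 0.0382]
eef_rot: [-2.249, -2.194, -0.0]
force: [0.8, 0.4, -0.4]
width: 0.0502
gripper_force: 25.0
```

Call:
arm_command:
  commands:
    - {"linear": [0,0,1.5],"rotation": [0,0,0]}
    - {"linear": [1,0,0.5],"rotation": [0,0,0]}
    - {"linear": [1,0,0],"rotation": [0,0,0]}
    - {"linear": [0.5,0,0],"rotation": [0,0,0]}
    - {"linear": [0,0,0],"rotation": [0,0,0]}

```text
time: 17.38
tcp_pos: [0.5729, 0.0742, 0.0363]
eef_rot: [2.249, 2.191, -0.002]
force: [-0.9, -5.8, 2.5]
width: 0.0498
gripper_force: 25.0
```

Call:
arm_command:
  commands:
    - {"linear": [-0.5,0,0],"rotation": [0,0,0]}
    - {"linear": [0,0,0],"rotation": [0,0,0]}
    - {"linear": [0,0,-30],"rotation": [0,0,0]}
    - {"linear": [0,0,-60],"rotation": [0,0,0]}
    - {"linear": [0,0,-60],"rotation": [0,0,0]}
    - {"linear": [-30,0,-60],"rotation": [0,0,0]}
    - {"linear": [-55,-10,-50],"rotation": [0,0,0]}
    - {"linear": [-55,-15,0],"rotation": [0,0,0]}
    - {"linear": [-55,-15,0],"rotation": [0,0,0]}
    - {"linear": [-55,-15,0],"rotation": [0,0,0]}
    - {"linear": [-55,-15,0],"rotation": [0,0,0]}
    - {"linear": [-55,-15,0],"rotation": [0,0,0]}
    - {"linear": [-50,-15,0],"rotation": [0,0,0]}
    - {"linear": [-20,0,0],"rotation": [0,0,0]}
    - {"linear": [0,0,0],"rotation": [0,0,0]}
    - {"linear": [0,0,0],"rotation": [0,0,0]}
  claw: 62

```text
time: 19.38
tcp_pos: [0.4648, -0.3388, 0.2835]
eef_rot: [-2.246, -2.195, -0.001]
force: [-0.2, 0.0, -0.7]
width: 0.062
gripper_force: 0.0
```

```bash
python3 - <<'E'
from h import *
w=grab('wrist'); cv2.imwrite('pics/w4.png',w['bgr']); np.save('pics/w4.npy',w,allow_pickle=True)
t=grab('top'); np.save('pics/t4.npy',t,allow_pickle=True)
E
```

```text
(no output)
```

View pics/w4.png

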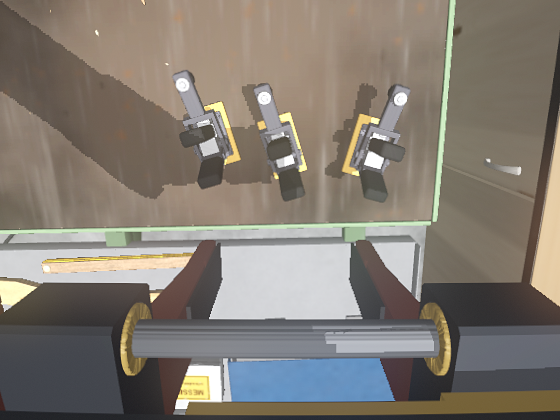

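```bash
python3 - <<'E'
from h import *
w=np.load('pics/w4.npy',allow_pickle=True).item(); crop(w,165,60,420,210,3,'pics/w4b.png')
print(proj(w,[*w['position'][:2],0]))
E
```

```text
[[284.84349726 104.01396529]]
```

View pics/w4b.png

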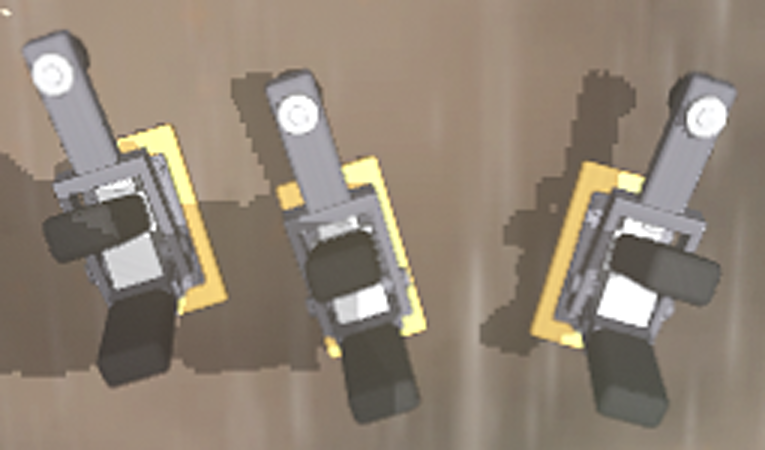

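```bash
python3 - <<'E'
from h import *
w=np.load('pics/w4.npy',allow_pickle=True).item(); g=lambda p:(165+p[0]/3-.33,60+p[1]/3-.33)
for n,f,b,s,h in [('L',(173,125),(226,298),-1,(82,228)),('M',(375,157),(427,328),-1,(347,275)),('R',(587,162),(531,338),1,(682,275))]:
    P=onplane(w,[g(f),g(b)],.008)[:,:2]; e=P[0]-P[1]; L=np.linalg.norm(e); e/=L; r=np.array([e[1],-e[0]])
    c=P.mean(0)+s*.02*r; print(n,'len',L.round(4),'head',np.degrees(np.arctan2(e[1],e[0])).round(1),'origin',c.round(4),'handle',(c+.007*e).round(4),'handle from top',onplane(w,g(h),.108)[0,:2].round(4))
E
```

```text
L len 0.0679 head 104.0 origin [ 0.385  -0.2992] handle [ 0.3833 -0.2924] handle from top [ 0.3838 -0.2912]
M len 0.0688 head 106.2 origin [ 0.4624 -0.3137] handle [ 0.4605 -0.3069] handle from top [ 0.4618 -0.307 ]
R len 0.0704 head 73.3 origin [ 0.5617 -0.3181] handle [ 0.5637 -0.3114] handle from top [ 0.562  -0.3092]
```

```bash
python3 -c "
from h import *
mv([.563,-.3105],.085,73.3)"
```

```text
t 19.5 turn 0.269 shift [ 55.   85.9 198.6] tilt 0.05 w 0.0618
```

Call:
arm_command:
  commands:
    - {"linear": [0,0,0],"rotation": [0,0,0.135]}
    - {"linear": [0,0,0],"rotation": [0,0,0.134]}
    - {"linear": [30,43,0],"rotation": [0,0,0]}
    - {"linear": [25,43,0],"rotation": [0,0,0]}
    - {"linear": [0,0,40],"rotation": [0,0,0]}
    - {"linear": [0,0,50],"rotation": [0,0,0]}
    - {"linear": [0,0,50],"rotation": [0,0,0]}
    - {"linear": [0,0,38],"rotation": [0,0,0]}
    - {"linear": [0,0,20],"rotation": [0,0,0]}
    - {"linear": [0,0,0],"rotation": [0,0,0]}
    - {"linear": [0,0,0],"rotation": [0,0,0]}

```text
time: 20.85
tcp_pos: [0.5634, -0.3131, 0.0874]
eef_rot: [2.521, 1.871, 0.002]
force: [-0.2, 0.2, 0.6]
width: 0.0617
gripper_force: 0.0
```

```bash
python3 -c "
from h import *
mv([.563,-.3105],.085,73.3)"
```

```text
t 20.9 turn -0.002 shift [ 2.4 -1.1  2.4] tilt 0.14 w 0.0617
```

Call:
arm_command:
  commands:
    - {"linear": [2,0,2],"rotation": [0,0,0]}
    - {"linear": [0,0,0],"rotation": [0,0,0]}
    - {"linear": [0,0,0],"rotation": [0,0,0]}
    - {"linear": [0,0,0],"rotation": [0,0,0]}
    - {"linear": [0,0,0],"rotation": [0,0,0]}
    - {"linear": [0,0,0],"rotation": [0,0,0]}
    - {"linear": [0,0,0],"rotation": [0,0,0]}
  claw: 10
  squeeze: 40

```text
time: 21.72
tcp_pos: [0.5627, -0.3108, 0.0838]
eef_rot: [-2.523, -1.872, 0.0]
force: [-1.2, 0.2, 0.7]
width: 0.0219
gripper_force: 40.0
```

```bash
python3 -c "
from h import *
s=robot.read_state();print(s['tcp_pos'],s['force'])
mv(b2w(.08,-.0108-.125+.006),.125,88.54)"
```

```text
[ 0.56273286 -0.31077681  0.08376832] [-1.2469815   0.23126966  0.74133466]
t 21.7 turn -0.269 shift [179.   -0.7 -41.2] tilt 0.02 w 0.0219
```

Call:
arm_command:
  commands:
    - {"linear": [0,0,-20],"rotation": [0,0,0]}
    - {"linear": [0,0,-20],"rotation": [0,0,0]}
    - {"linear": [0,0,0],"rotation": [0,0,-0.135]}
    - {"linear": [0,0,0],"rotation": [0,0,-0.134]}
    - {"linear": [25,0,0],"rotation": [0,0,0]}
    - {"linear": [40,0,0],"rotation": [0,0,0]}
    - {"linear": [40,0,0],"rotation": [0,0,0]}
    - {"linear": [40,0,0],"rotation": [0,0,0]}
    - {"linear": [25,0,0],"rotation": [0,0,0]}
    - {"linear": [9,0,0],"rotation": [0,0,0]}
    - {"linear": [0,0,0],"rotation": [0,0,0]}
    - {"linear": [0,0,0],"rotation": [0,0,0]}

```text
time: 23.22
tcp_pos: [0.5673, -0.1337, 0.1242]
eef_rot: [2.251, 2.19, -0.0]
force: [0.1, -0.0, -4.9]
width: 0.0217
gripper_force: 40.0
```

```bash
python3 - <<'E'
from h import *
s=robot.read_state();print(s['tcp_pos'],s['gripper_force'])
mv(b2w(.08,-.0108-.125+.006),.086,88.54)
for n in('side',):
    f=grab(n); x,y=proj(f,s['tcp_pos'])[0].astype(int); print(x,y); crop(f,x-120,y-70,x+80,y+80,4,'pics/s5.png')
E
```

```text
[ 0.56729468 -0.13368884  0.12419009] 39.977880120277405
t 23.2 turn -0.002 shift [ 1.9 -0.8 38.2] tilt 0.07 w 0.0217
342 214
```

View pics/s5.png

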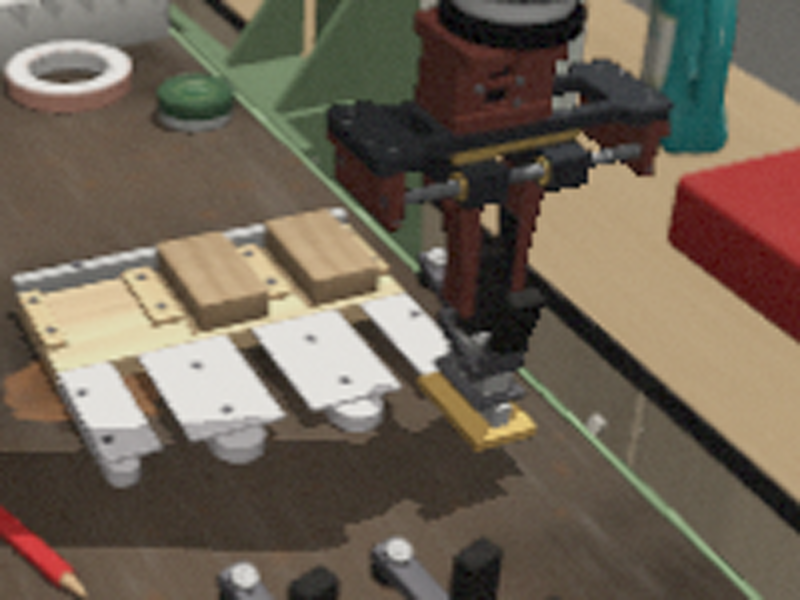

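Side view: clamp held level ahead of slot 2, both blanks squarely in nests 1 and 2.

Call:
arm_command:
  commands:
    - {"linear": [0,-1,15],"rotation": [0,0,0]}
    - {"linear": [0,0,15],"rotation": [0,0,0]}
    - {"linear": [0,0,8],"rotation": [0,0,0]}
    - {"linear": [0,0,0],"rotation": [0,0,0]}
    - {"linear": [0,0,0],"rotation": [0,0,0]}
    - {"linear": [5,0,0],"rotation": [0,0,0]}
    - {"linear": [10,0,0],"rotation": [0,0,0]}
    - {"linear": [10,0,0],"rotation": [0,0,0]}
    - {"linear": [10,0,0],"rotation": [0,0,0]}
    - {"linear": [0,0,0],"rotation": [0,0,0]}

```text
time: 24.52
tcp_pos: [0.5674, -0.0951, 0.0857]
eef_rot: [-2.246, -2.196, -0.001]
force: [0.8, -0.6, -4.7]
width: 0.022
gripper_force: 40.0
```

```bash
python3 -c "
from h import *
s=robot.read_state();print(s['tcp_pos'],s['force'],s['ft_torque'])
mv(b2w(.08,-.0038),.0858,88.54)"
```

```text
[ 0.56741414 -0.09512727  0.08566701] [ 0.75144055 -0.61714878 -4.73937854] [-0.15192395  0.05679054 -0.03431243]
t 24.5 turn 0.003 shift [89.3  0.1 -0.1] tilt 0.04 w 0.022
```

Call:
arm_command:
  commands:
    - {"linear": [10,0,0],"rotation": [0,0,0]}
    - {"linear": [15,0,0],"rotation": [0,0,0]}
    - {"linear": [15,0,0],"rotation": [0,0,0]}
    - {"linear": [15,0,0],"rotation": [0,0,0]}
    - {"linear": [15,0,0],"rotation": [0,0,0]}
    - {"linear": [10,0,0],"rotation": [0,0,0]}
    - {"linear": [4,0,0],"rotation": [0,0,0]}
    - {"linear": [0,0,0],"rotation": [0,0,0]}
    - {"linear": [0,0,0],"rotation": [0,0,0]}

```text
time: 25.65
tcp_pos: [0.5693, -0.0136, 0.0858]
eef_rot: [2.25, 2.192, -0.0]
force: [0.1, -0.8, -5.6]
width: 0.0217
gripper_force: 40.0
```

Call:
arm_command:
  commands:
    - {"linear": [2,0,0],"rotation": [0,0,0]}
    - {"linear": [2,0,0],"rotation": [0,0,0]}
    - {"linear": [0,0,0],"rotation": [0,0,0]}

```text
time: 26.02
tcp_pos: [0.5695, -0.0086, 0.0857]
eef_rot: [-2.249, -2.194, -0.0]
force: [-1.3, 0.1, -6.0]
width: 0.0216
gripper_force: 40.0
```

Call:
arm_command:
  commands:
    - {"linear": [0,0,1.5],"rotation": [0,0,0]}
    - {"linear": [1.5,0,0],"rotation": [0,0,0]}
    - {"linear": [1.5,0,0],"rotation": [0,0,0]}
    - {"linear": [0,0,0],"rotation": [0,0,0]}

```text
time: 26.52
tcp_pos: [0.5695, -0.0057, 0.0842]
eef_rot: [-2.249, -2.194, 0.0]
force: [0.2, -0.3, -5.3]
width: 0.0219
gripper_force: 40.0
```

Call:
arm_command:
  commands:
    - {"linear": [1,0,0],"rotation": [0,0,0]}
    - {"linear": [1,0,0],"rotation": [0,0,0]}
    - {"linear": [0,0,0],"rotation": [0,0,0]}

```text
time: 26.9
tcp_pos: [0.5695, -0.0052, 0.0843]
eef_rot: [2.249, 2.192, -0.001]
force: [-0.3, -5.4, -3.2]
width: 0.0218
gripper_force: 40.0
```

Call:
arm_command:
  commands:
    - {"linear": [1,0,0.5],"rotation": [0,0,0]}
    - {"linear": [0.5,0,0],"rotation": [0,0,0]}
    - {"linear": [0,0,0],"rotation": [0,0,0]}

```text
time: 27.28
tcp_pos: [0.5696, -0.0049, 0.0839]
eef_rot: [2.249, 2.19, -0.002]
force: [-0.2, -7.5, -3.0]
width: 0.0216
gripper_force: 40.0
```

Call:
arm_command:
  commands:
    - {"linear": [0,0,0],"rotation": [0,0,0]}
    - {"linear": [0,0,0],"rotation": [0,0,0]}
    - {"linear": [0,0,0],"rotation": [0,0,0]}
    - {"linear": [0,0,-30],"rotation": [0,0,0]}
    - {"linear": [0,0,-40],"rotation": [0,0,0]}
    - {"linear": [0,0,0],"rotation": [0,0,0]}
    - {"linear": [0,0,0],"rotation": [0,0,0]}
  claw: 50

```text
time: 28.15
tcp_pos: [0.5693, -0.0018, 0.1534]
eef_rot: [-2.248, -2.194, -0.0]
force: [-0.8, -0.3, -0.3]
width: 0.0499
gripper_force: 0.0
```

```bash
python3 -c "
from h import *
mv([.461,-.307],.085,106.2)"
```

```text
t 28.1 turn -0.307 shift [-262.9 -189.2   68.3] tilt 0.04 w 0.0499
```

Call:
arm_command:
  commands:
    - {"linear": [0,0,-40],"rotation": [0,0,-0.154]}
    - {"linear": [0,0,0],"rotation": [0,0,-0.153]}
    - {"linear": [-33,-24,0],"rotation": [0,0,0]}
    - {"linear": [-45,-33,0],"rotation": [0,0,0]}
    - {"linear": [-45,-33,0],"rotation": [0,0,0]}
    - {"linear": [-45,-33,0],"rotation": [0,0,0]}
    - {"linear": [-45,-33,0],"rotation": [0,0,0]}
    - {"linear": [-35,-23,0],"rotation": [0,0,0]}
    - {"linear": [-15,-10,0],"rotation": [0,0,0]}
    - {"linear": [0,0,0],"rotation": [0,0,0]}
    - {"linear": [0,0,0],"rotation": [0,0,0]}

```text
time: 29.52
tcp_pos: [0.4622, -0.3054, 0.1932]
eef_rot: [-1.883, -2.513, -0.001]
force: [1.0, -0.6, 0.3]
width: 0.0499
gripper_force: 0.0
```

```bash
python3 -c "
from h import *
mv([.461,-.307],.085,106.2)"
```

```text
t 29.5 turn 0.002 shift [ -1.4  -1.5 108.2] tilt 0.08 w 0.0499
```

Call:
arm_command:
  commands:
    - {"linear": [-1,-1.5,40],"rotation": [0,0,0]}
    - {"linear": [0,0,40],"rotation": [0,0,0]}
    - {"linear": [0,0,20],"rotation": [0,0,0]}
    - {"linear": [0,0,9],"rotation": [0,0,0]}
    - {"linear": [0,0,0],"rotation": [0,0,0]}
    - {"linear": [0,0,0],"rotation": [0,0,0]}

```text
time: 30.28
tcp_pos: [0.4609, -0.3089, 0.0856]
eef_rot: [1.886, 2.511, 0.001]
force: [1.2, 0.6, -0.2]
width: 0.0502
gripper_force: 0.0
```

Call:
arm_command:
  commands:
    - {"linear": [0,0,0],"rotation": [0,0,0]}
    - {"linear": [0,0,0],"rotation": [0,0,0]}
    - {"linear": [0,0,0],"rotation": [0,0,0]}
    - {"linear": [0,0,0],"rotation": [0,0,0]}
    - {"linear": [0,0,0],"rotation": [0,0,0]}
  claw: 10

```text
time: 30.9
tcp_pos: [0.4602, -0.3089, 0.0849]
eef_rot: [1.887, 2.511, 0.0]
force: [0.2, 1.0, 2.3]
width: 0.0216
gripper_force: 40.0
```

```bash
python3 -c "
from h import *
s=robot.read_state();print(s['tcp_pos'],s['force'],s['gripper_force'])
mv(b2w(0,-.0108-.125+.007),.125,88.54)"
```

```text
[ 0.46021956 -0.30893459  0.08488967] [0.2396457  0.96868482 2.3328434 ] 39.99505877494812
t 30.9 turn 0.307 shift [180.8  21.8 -40.1] tilt 0.01 w 0.0216
```

Call:
arm_command:
  commands:
    - {"linear": [0,0,-20],"rotation": [0,0,0]}
    - {"linear": [0,0,-20],"rotation": [0,0,0]}
    - {"linear": [0,0,0],"rotation": [0,0,0.154]}
    - {"linear": [0,0,0],"rotation": [0,0,0.153]}
    - {"linear": [25,4,0],"rotation": [0,0,0]}
    - {"linear": [40,5,0],"rotation": [0,0,0]}
    - {"linear": [40,5,0],"rotation": [0,0,0]}
    - {"linear": [40,5,0],"rotation": [0,0,0]}
    - {"linear": [25,3,0],"rotation": [0,0,0]}
    - {"linear": [10,0,0],"rotation": [0,0,0]}
    - {"linear": [0,0,0],"rotation": [0,0,0]}
    - {"linear": [0,0,0],"rotation": [0,0,0]}

```text
time: 32.4
tcp_pos: [0.4862, -0.131, 0.1247]
eef_rot: [2.251, 2.191, -0.001]
force: [-0.8, -0.5, -4.6]
width: 0.0219
gripper_force: 40.0
```

```bash
python3 -c "
from h import *
s=robot.read_state();print(s['tcp_pos'],s['force'],s['gripper_force'])
mv(b2w(0,-.0056),.0868,88.54)"
```

```text
[ 0.48617482 -0.13096091  0.12474452] [-0.84453449 -0.49460377 -4.56170256] 39.989826679229736
t 32.4 turn -0.001 shift [125.4   0.4  37.9] tilt 0.04 w 0.0219
```

Call:
arm_command:
  commands:
    - {"linear": [0,0,15],"rotation": [0,0,0]}
    - {"linear": [0,0,15],"rotation": [0,0,0]}
    - {"linear": [0,0,8],"rotation": [0,0,0]}
    - {"linear": [0,0,0],"rotation": [0,0,0]}
    - {"linear": [0,0,0],"rotation": [0,0,0]}
    - {"linear": [5,0,0],"rotation": [0,0,0]}
    - {"linear": [10,0,0],"rotation": [0,0,0]}
    - {"linear": [10,0,0],"rotation": [0,0,0]}
    - {"linear": [10,0,0],"rotation": [0,0,0]}
    - {"linear": [0,0,0],"rotation": [0,0,0]}

```text
time: 33.65
tcp_pos: [0.4876, -0.0931, 0.0867]
eef_rot: [-2.246, -2.196, -0.0]
force: [-0.2, 0.3, -6.5]
width: 0.0217
gripper_force: 40.0
```

Call:
arm_command:
  commands:
    - {"linear": [10,0,0],"rotation": [0,0,0]}
    - {"linear": [15,0,0],"rotation": [0,0,0]}
    - {"linear": [15,0,0],"rotation": [0,0,0]}
    - {"linear": [15,0,0],"rotation": [0,0,0]}
    - {"linear": [15,0,0],"rotation": [0,0,0]}
    - {"linear": [10,0,0],"rotation": [0,0,0]}
    - {"linear": [4,0,0],"rotation": [0,0,0]}
    - {"linear": [0,0,1.5],"rotation": [0,0,0]}
    - {"linear": [0,0,0],"rotation": [0,0,0]}

```text
time: 34.78
tcp_pos: [0.4894, -0.0112, 0.0851]
eef_rot: [2.25, 2.192, -0.001]
force: [-1.1, -0.2, -5.5]
width: 0.0217
gripper_force: 40.0
```

```bash
python3 -c "
from h import *
s=robot.read_state();print(s['tcp_pos'],s['force'],s['gripper_force'])
mv(b2w(0,-.0056),.085,88.54)"
```

```text
[ 0.48942359 -0.01116577  0.08514122] [-1.09549483 -0.21956452 -5.54232398] 39.99526619911194
t 34.8 turn -0.0 shift [5.6 0.2 0.1] tilt 0.02 w 0.0217
```

Call:
arm_command:
  commands:
    - {"linear": [2,0,0],"rotation": [0,0,0]}
    - {"linear": [2,0,0],"rotation": [0,0,0]}
    - {"linear": [1,0,0],"rotation": [0,0,0]}
    - {"linear": [1,0,0],"rotation": [0,0,0]}
    - {"linear": [0,0,0],"rotation": [0,0,0]}

```text
time: 35.4
tcp_pos: [0.4897, -0.0053, 0.0853]
eef_rot: [2.249, 2.193, -0.001]
force: [-0.2, -3.3, -3.6]
width: 0.0216
gripper_force: 40.0
```

Call:
arm_command:
  commands:
    - {"linear": [1,0,0],"rotation": [0,0,0]}
    - {"linear": [1,0,0],"rotation": [0,0,0]}
    - {"linear": [0,0,0],"rotation": [0,0,0]}

```text
time: 35.78
tcp_pos: [0.4898, -0.0046, 0.0854]
eef_rot: [2.249, 2.19, -0.002]
force: [-0.3, -6.8, -4.0]
width: 0.0217
gripper_force: 40.0
```

Call:
arm_command:
  commands:
    - {"linear": [0,0,0],"rotation": [0,0,0]}
    - {"linear": [0,0,0],"rotation": [0,0,0]}
    - {"linear": [0,0,0],"rotation": [0,0,0]}
    - {"linear": [0,0,-50],"rotation": [0,0,0]}
    - {"linear": [0,0,-50],"rotation": [0,0,0]}
    - {"linear": [0,0,-10],"rotation": [0,0,-0.135]}
    - {"linear": [0,0,0],"rotation": [0,0,-0.135]}
    - {"linear": [0,0,0],"rotation": [0,0,0]}
  claw: 50

```text
time: 36.78
tcp_pos: [0.4898, -0.0022, 0.1955]
eef_rot: [-1.934, -2.475, -0.002]
force: [-0.0, 0.8, 0.2]
width: 0.0496
gripper_force: 0.0
```

```bash
python3 -c "
from h import *
mv([.3836,-.2918],.085,104)"
```

```text
t 36.8 turn -0.0 shift [-255.4 -173.2  110.2] tilt 0.06 w 0.0496
```

Call:
arm_command:
  commands:
    - {"linear": [-33,-23,0],"rotation": [0,0,0]}
    - {"linear": [-45,-30,0],"rotation": [0,0,0]}
    - {"linear": [-45,-30,0],"rotation": [0,0,0]}
    - {"linear": [-45,-30,0],"rotation": [0,0,0]}
    - {"linear": [-45,-30,0],"rotation": [0,0,0]}
    - {"linear": [-30,-20,0],"rotation": [0,0,0]}
    - {"linear": [-12,-10,0],"rotation": [0,0,0]}
    - {"linear": [0,0,0],"rotation": [0,0,0]}
    - {"linear": [0,0,40],"rotation": [0,0,0]}
    - {"linear": [0,0,0],"rotation": [0,0,0]}

```text
time: 38.02
tcp_pos: [0.3827, -0.2898, 0.1534]
eef_rot: [-1.93, -2.472, 0.002]
force: [-0.1, -0.0, -0.1]
width: 0.0499
gripper_force: 0.0
```

```bash
python3 -c "
from h import *
mv([.3836,-.2918],.085,104)"
```

```text
t 38.0 turn 0.001 shift [-2.3  0.7 68.4] tilt 0.31 w 0.0499
```

Call:
arm_command:
  commands:
    - {"linear": [-1,0.5,30],"rotation": [0,0,0]}
    - {"linear": [0,0,25],"rotation": [0,0,0]}
    - {"linear": [0,0,13],"rotation": [0,0,0]}
    - {"linear": [0,0,0],"rotation": [0,0,0]}
    - {"linear": [0,0,0],"rotation": [0,0,0]}

```text
time: 38.65
tcp_pos: [0.3852, -0.293, 0.0882]
eef_rot: [1.933, 2.475, 0.001]
force: [0.1, 1.2, -0.2]
width: 0.0499
gripper_force: 0.0
```

Call:
arm_command:
  commands:
    - {"linear": [0,0,0],"rotation": [0,0,0]}
    - {"linear": [0,0,0],"rotation": [0,0,0]}
    - {"linear": [0,0,0],"rotation": [0,0,0]}
    - {"linear": [0,0,0],"rotation": [0,0,0]}
    - {"linear": [0,0,0],"rotation": [0,0,0]}
  claw: 10

```text
time: 39.28
tcp_pos: [0.3843, -0.2927, 0.0873]
eef_rot: [-1.933, -2.476, -0.0]
force: [-1.2, 0.2, 3.4]
width: 0.0217
gripper_force: 40.0
```

```bash
python3 -c "
from h import *
s=robot.read_state();print(s['tcp_pos'],s['force'],s['gripper_force'])
mv(b2w(-.08,-.0108-.125+.007),.125,88.54)"
```

```text
[ 0.38425277 -0.29273583  0.08729657] [-1.24095282  0.23067715  3.36493814] 39.97020900249481
t 39.3 turn 0.27 shift [166.5  18.1 -37.7] tilt 0.02 w 0.0217
```

Call:
arm_command:
  commands:
    - {"linear": [0,0,-20],"rotation": [0,0,0]}
    - {"linear": [0,0,-20],"rotation": [0,0,0]}
    - {"linear": [0,0,0],"rotation": [0,0,0.135]}
    - {"linear": [0,0,0],"rotation": [0,0,0.135]}
    - {"linear": [25,4,0],"rotation": [0,0,0]}
    - {"linear": [40,4,0],"rotation": [0,0,0]}
    - {"linear": [40,4,0],"rotation": [0,0,0]}
    - {"linear": [35,4,0],"rotation": [0,0,0]}
    - {"linear": [20,2,0],"rotation": [0,0,0]}
    - {"linear": [6,0,0],"rotation": [0,0,0]}
    - {"linear": [0,0,0],"rotation": [0,0,0]}
    - {"linear": [0,0,0],"rotation": [0,0,0]}

```text
time: 40.78
tcp_pos: [0.4064, -0.1282, 0.1273]
eef_rot: [2.251, 2.191, -0.0]
force: [-0.4, 0.1, -4.7]
width: 0.0218
gripper_force: 40.0
```

```bash
python3 -c "
from h import *
s=robot.read_state();print(s['tcp_pos'],s['force'],s['gripper_force'],s['q'].round(2) if hasattr(s['q'],'round') else s['q'])
mv(b2w(-.08,-.0043),.0892,88.54)"
```

```text
[ 0.40644639 -0.12822897  0.1272527 ] [-0.42432124  0.09079359 -4.67801114] 39.987847208976746 [-0.58  0.31  0.88  2.27 -0.37  0.71  0.53]
t 40.8 turn -0.001 shift [126.    0.2  38. ] tilt 0.02 w 0.0218
```

Call:
arm_command:
  commands:
    - {"linear": [0,0,15],"rotation": [0,0,0]}
    - {"linear": [0,0,15],"rotation": [0,0,0]}
    - {"linear": [0,0,8],"rotation": [0,0,0]}
    - {"linear": [0,0,0],"rotation": [0,0,0]}
    - {"linear": [0,0,0],"rotation": [0,0,0]}
    - {"linear": [5,0,0],"rotation": [0,0,0]}
    - {"linear": [10,0,0],"rotation": [0,0,0]}
    - {"linear": [10,0,0],"rotation": [0,0,0]}
    - {"linear": [10,0,0],"rotation": [0,0,0]}
    - {"linear": [0,0,0],"rotation": [0,0,0]}

```text
time: 42.02
tcp_pos: [0.4076, -0.0911, 0.0892]
eef_rot: [-2.246, -2.196, -0.0]
force: [-0.2, -0.4, -5.6]
width: 0.0214
gripper_force: 40.0
```

```bash
python3 -c "
from h import *
s=robot.read_state();print(s['tcp_pos'],s['force'],s['gripper_force'],s['q'])
mv(b2w(-.08,-.0043),.0892,88.54)"
```

```text
[ 0.40759421 -0.09112889  0.0892022 ] [-0.20882605 -0.41457955 -5.59148045] 39.98804748058319 [-0.58983089  0.37565418  0.79710761  2.309203   -0.47133642  0.61705936
  0.54222857]
t 42.0 turn 0.003 shift [88.9 -0.   0. ] tilt 0.02 w 0.0214
```

Call:
arm_command:
  commands:
    - {"linear": [10,0,0],"rotation": [0,0,0]}
    - {"linear": [12,0,0],"rotation": [0,0,0]}
    - {"linear": [12,0,0],"rotation": [0,0,0]}
    - {"linear": [12,0,0],"rotation": [0,0,0]}
    - {"linear": [0,0,0],"rotation": [0,0,0]}

```text
time: 42.65
tcp_pos: [0.4088, -0.0451, 0.0892]
eef_rot: [-2.246, -2.196, -0.0]
force: [0.4, 0.1, -4.4]
width: 0.022
gripper_force: 40.0
```

```bash
python3 -c "
from h import *
s=robot.read_state();print(s['tcp_pos'],s['force'],s['gripper_force'],s['q'])
mv(b2w(-.08,-.0043),.0892,88.54)"
```

```text
[ 0.40875181 -0.04508771  0.08919162] [ 0.43831692  0.06444742 -4.43040043] 39.9880313873291 [-0.71192013  0.36678872  0.80590678  2.32320072 -0.46836791  0.61098114
  0.42970786]
t 42.6 turn 0.003 shift [42.8 -0.   0. ] tilt 0.02 w 0.022
```

Reach holds; continue.

Call:
arm_command:
  commands:
    - {"linear": [10,0,0],"rotation": [0,0,0]}
    - {"linear": [12,0,0],"rotation": [0,0,0]}
    - {"linear": [10,0,0],"rotation": [0,0,0]}
    - {"linear": [4,0,0],"rotation": [0,0,0]}
    - {"linear": [2,0,1.5],"rotation": [0,0,0]}
    - {"linear": [2,0,0],"rotation": [0,0,0]}
    - {"linear": [0,0,0],"rotation": [0,0,0]}

```text
time: 43.52
tcp_pos: [0.4096, -0.0064, 0.0877]
eef_rot: [-2.249, -2.193, 0.0]
force: [0.1, -0.2, -5.2]
width: 0.022
gripper_force: 40.0
```

Call:
arm_command:
  commands:
    - {"linear": [2,0,0],"rotation": [0,0,0]}
    - {"linear": [1,0,0],"rotation": [0,0,0]}
    - {"linear": [1,0,0],"rotation": [0,0,0]}
    - {"linear": [0,0,0],"rotation": [0,0,0]}

```text
time: 44.02
tcp_pos: [0.4098, -0.0022, 0.0878]
eef_rot: [-2.249, -2.194, -0.0]
force: [0.7, 0.3, -5.3]
width: 0.0219
gripper_force: 40.0
```

Call:
arm_command:
  commands:
    - {"linear": [1,0,0],"rotation": [0,0,0]}
    - {"linear": [1,0,0],"rotation": [0,0,0]}
    - {"linear": [1,0,0],"rotation": [0,0,0]}
    - {"linear": [0,0,0],"rotation": [0,0,0]}

```text
time: 44.52
tcp_pos: [0.4098, -0.0008, 0.0877]
eef_rot: [2.249, 2.191, -0.002]
force: [0.0, -6.4, -3.3]
width: 0.022
gripper_force: 40.0
```

Call:
arm_command:
  commands:
    - {"linear": [1,0,0],"rotation": [0,0,0]}
    - {"linear": [0.5,0,0],"rotation": [0,0,0]}
    - {"linear": [0,0,0],"rotation": [0,0,0]}

```text
time: 44.9
tcp_pos: [0.4097, 0.0003, 0.0878]
eef_rot: [2.249, 2.191, -0.002]
force: [-0.6, -7.9, -2.3]
width: 0.0221
gripper_force: 40.0
```

Call:
arm_command:
  commands:
    - {"linear": [-0.5,0,0],"rotation": [0,0,0]}
    - {"linear": [0,0,0],"rotation": [0,0,0]}
    - {"linear": [0,0,0],"rotation": [0,0,0]}
    - {"linear": [0,0,-50],"rotation": [0,0,0]}
    - {"linear": [0,0,-50],"rotation": [0,0,0]}
    - {"linear": [0,30,-20],"rotation": [0,0,0]}
    - {"linear": [0,50,0],"rotation": [0,0,0]}
    - {"linear": [0,0,0],"rotation": [0,0,0.175]}
    - {"linear": [0,0,0],"rotation": [0,0,0.175]}
    - {"linear": [0,0,0],"rotation": [0,0,0.175]}
    - {"linear": [0,0,0],"rotation": [0,0,0.175]}
    - {"linear": [0,0,0],"rotation": [0,0,0.175]}
    - {"linear": [0,0,0],"rotation": [0,0,0.175]}
    - {"linear": [0,0,0],"rotation": [0,0,0.175]}
    - {"linear": [0,0,0],"rotation": [0,0,0.175]}
    - {"linear": [0,0,0],"rotation": [0,0,0.17]}
    - {"linear": [0,0,0],"rotation": [0,0,0]}
  claw: 50

```text
time: 47.02
tcp_pos: [0.4899, -0.0001, 0.2075]
eef_rot: [3.141, -0.035, -0.001]
force: [-0.4, 0.5, -0.1]
width: 0.0497
gripper_force: 0.0
```

```bash
python3 - <<'E'
from h import *
s=robot.read_state();print(s['tcp_pos'],s['eef_rot'],s['q'])
mv(b2w(0,-.0143),.096,-1.46)
f=grab('side'); crop(f,215,150,375,270,5,'pics/s6.png')
E
```

```text
[ 4.89864943e-01 -8.05002918e-05  2.07534388e-01] [ 3.14060270e+00 -3.51507967e-02 -5.91939450e-04] [-1.14142781  0.5746739   1.40304194  2.06683119 -0.65588387  1.07081416
 -1.00933882]
t 47.0 turn 0.003 shift [1.000e-01 1.410e+01 1.115e+02] tilt 0.05 w 0.0497
```

View pics/s6.png

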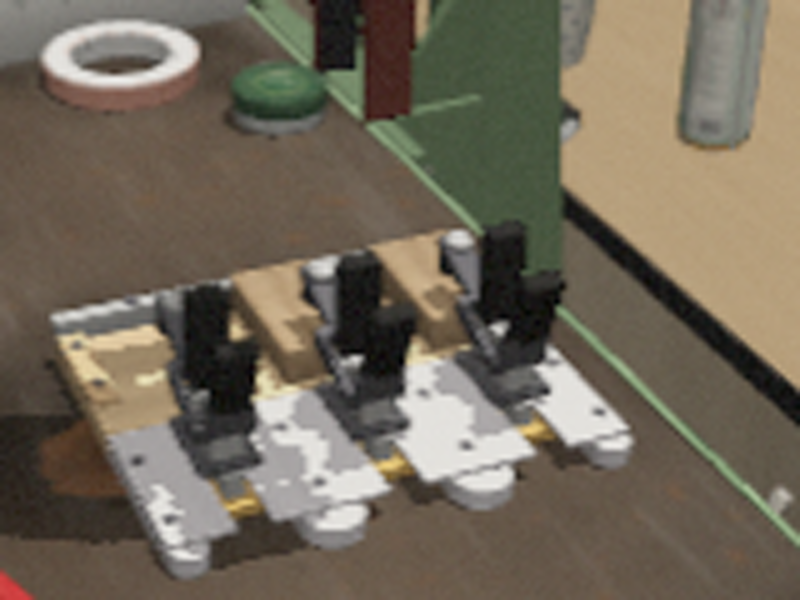

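All three clamps sit equally deep in their slots, arms over the nests, blanks at the stop. Now squeezing slot 1.

Call:
arm_command:
  commands:
    - {"linear": [0,14,20],"rotation": [0,0,0]}
    - {"linear": [0,0,20],"rotation": [0,0,0]}
    - {"linear": [0,0,10],"rotation": [0,0,0]}
    - {"linear": [0,0,0],"rotation": [0,0,0]}
  claw: 87.8

```text
time: 47.58
tcp_pos: [0.4893, -0.0141, 0.1575]
eef_rot: [-3.141, 0.036, 0.001]
force: [0.5, 0.1, -0.1]
width: 0.0864
gripper_force: 0.0
```

```bash
python3 -c "
from h import *
print(robot.read_state()['q'],robot.read_state()['width'])
mv(b2w(0,-.0143),.096,-1.46)"
```

```text
[-1.03109394  0.61182196  1.28428846  2.114368   -0.72889651  0.97445727
 -0.93391572] 0.08644565226680925
t 47.6 turn 0.003 shift [ 0.3  0.2 61.5] tilt 0.05 w 0.0864
```

q3 is moving away from its limit; descend and squeeze.

Call:
arm_command:
  commands:
    - {"linear": [0,0,20],"rotation": [0,0,0]}
    - {"linear": [0,0,20],"rotation": [0,0,0]}
    - {"linear": [0,0,15],"rotation": [0,0,0]}
    - {"linear": [0,0,6],"rotation": [0,0,0]}
    - {"linear": [0,0,0],"rotation": [0,0,0]}
    - {"linear": [0,0,0],"rotation": [0,0,0]}
  squeeze: 20

```text
time: 48.32
tcp_pos: [0.4899, -0.0144, 0.0972]
eef_rot: [-3.141, 0.038, -0.001]
force: [-0.7, -0.4, 0.1]
width: 0.0882
gripper_force: 0.0
```

Call:
arm_command:
  commands:
    - {"linear": [0,0,0],"rotation": [0,0,0]}
    - {"linear": [0,0,0],"rotation": [0,0,0]}
    - {"linear": [0,0,0],"rotation": [0,0,0]}
    - {"linear": [0,0,0],"rotation": [0,0,0]}
    - {"linear": [0,0,0],"rotation": [0,0,0]}
    - {"linear": [0,0,0],"rotation": [0,0,0]}
  claw: 30

```text
time: 49.08
tcp_pos: [0.4902, -0.0164, 0.0978]
eef_rot: [3.139, -0.04, 0.003]
force: [-1.7, -6.0, 12.1]
width: 0.0426
gripper_force: 20.0
```

Call:
arm_command:
  commands:
    - {"linear": [0,0,0],"rotation": [0,0,0]}
    - {"linear": [0,0,0],"rotation": [0,0,0]}
    - {"linear": [0,0,0],"rotation": [0,0,0]}
  squeeze: 30

```text
time: 49.45
tcp_pos: [0.4905, -0.0166, 0.0983]
eef_rot: [3.139, -0.041, 0.004]
force: [-3.5, -7.7, 17.4]
width: 0.0414
gripper_force: 30.0
```

Call:
arm_command:
  commands:
    - {"linear": [0,0,0],"rotation": [0,0,0]}
    - {"linear": [0,0,0],"rotation": [0,0,0]}
    - {"linear": [0,0,0],"rotation": [0,0,0]}
    - {"linear": [0,0,0],"rotation": [0,0,0]}
    - {"linear": [0,0,-20],"rotation": [0,0,0]}
    - {"linear": [0,0,-30],"rotation": [0,0,0]}
    - {"linear": [0,0,-20],"rotation": [0,0,0]}
    - {"linear": [20,0,0],"rotation": [0,0,0]}
    - {"linear": [40,0,0],"rotation": [0,0,0]}
    - {"linear": [20,0,0],"rotation": [0,0,0]}
    - {"linear": [0,0,0],"rotation": [0,0,0]}
    - {"linear": [0,0,0],"rotation": [0,0,0]}
  claw: 87.8

```text
time: 50.95
tcp_pos: [0.5684, -0.0164, 0.1664]
eef_rot: [-3.141, 0.039, 0.002]
force: [-0.0, -0.8, -0.1]
width: 0.0874
gripper_force: 0.0
```

```bash
python3 - <<'E'
from h import *
print(robot.read_state()['q'],robot.read_state()['width'])
mv(b2w(0.08,-.0143),.096,-1.46)
f=grab('side'); crop(f,215,150,375,270,5,'pics/s7.png')
E
```

```text
[-0.89508355  0.69608704  1.19653516  1.9277622  -0.75222724  1.06234836
 -0.96472159] 0.087404589586939
t 51.0 turn 0.001 shift [ 1.2 -0.  70.4] tilt 0.07 w 0.0874
```

View pics/s7.png

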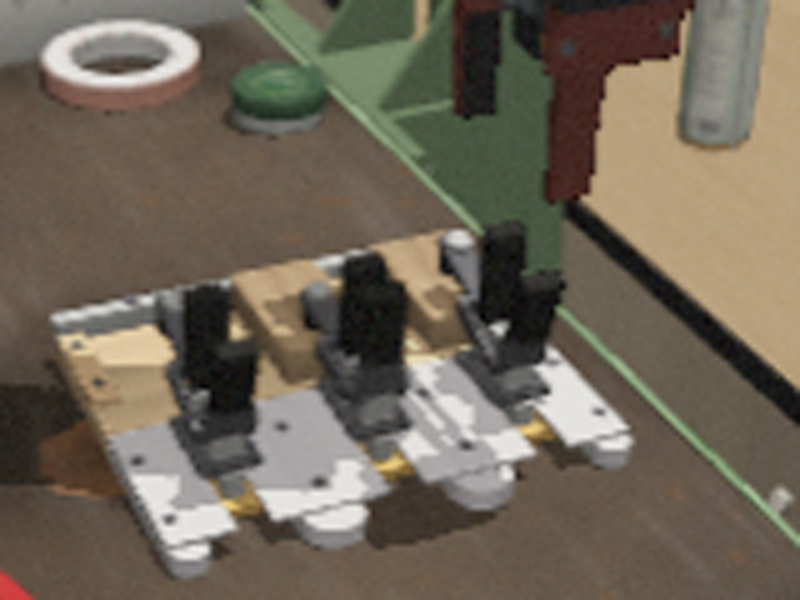

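Middle clamp is shut (handles together, arm down). Next slot 2.

Call:
arm_command:
  commands:
    - {"linear": [1,0,20],"rotation": [0,0,0]}
    - {"linear": [0,0,20],"rotation": [0,0,0]}
    - {"linear": [0,0,20],"rotation": [0,0,0]}
    - {"linear": [0,0,9.5],"rotation": [0,0,0]}
    - {"linear": [0,0,0],"rotation": [0,0,0]}
    - {"linear": [0,0,0],"rotation": [0,0,0]}
  squeeze: 20

```text
time: 51.75
tcp_pos: [0.5709, -0.0165, 0.0977]
eef_rot: [3.141, -0.038, 0.001]
force: [-0.6, 0.6, 0.9]
width: 0.0878
gripper_force: 0.0
```

Call:
arm_command:
  commands:
    - {"linear": [0,0,0],"rotation": [0,0,0]}
    - {"linear": [0,0,0],"rotation": [0,0,0]}
    - {"linear": [0,0,0],"rotation": [0,0,0]}
    - {"linear": [0,0,0],"rotation": [0,0,0]}
    - {"linear": [0,0,0],"rotation": [0,0,0]}
    - {"linear": [0,0,0],"rotation": [0,0,0]}
    - {"linear": [0,0,0],"rotation": [0,0,0]}
  claw: 30

```text
time: 52.62
tcp_pos: [0.5713, -0.0188, 0.0989]
eef_rot: [3.139, -0.041, 0.004]
force: [-1.2, -6.5, 11.1]
width: 0.0421
gripper_force: 20.0
```

Call:
arm_command:
  commands:
    - {"linear": [0,0,0],"rotation": [0,0,0]}
    - {"linear": [0,0,0],"rotation": [0,0,0]}
    - {"linear": [0,0,0],"rotation": [0,0,0]}
  squeeze: 30

```text
time: 53.0
tcp_pos: [0.5716, -0.0191, 0.0996]
eef_rot: [3.139, -0.041, 0.006]
force: [-2.7, -6.5, 17.3]
width: 0.041
gripper_force: 30.0
```

Call:
arm_command:
  commands:
    - {"linear": [0,0,0],"rotation": [0,0,0]}
    - {"linear": [0,0,0],"rotation": [0,0,0]}
    - {"linear": [0,0,0],"rotation": [0,0,0]}
    - {"linear": [0,0,0],"rotation": [0,0,0]}
    - {"linear": [0,0,-20],"rotation": [0,0,0]}
    - {"linear": [0,0,-50],"rotation": [0,0,0]}
    - {"linear": [0,0,-60],"rotation": [0,0,0]}
    - {"linear": [0,-20,-60],"rotation": [0,0,0]}
    - {"linear": [0,-60,0],"rotation": [0,0,0]}
    - {"linear": [0,-60,0],"rotation": [0,0,0]}
    - {"linear": [0,0,0],"rotation": [0,0,0]}
    - {"linear": [0,0,0],"rotation": [0,0,0]}
  claw: 87.8

```text
time: 54.5
tcp_pos: [0.5737, 0.1228, 0.2874]
eef_rot: [3.141, -0.039, 0.001]
force: [0.2, -0.2, 0.1]
width: 0.0883
gripper_force: 0.0
```

```bash
python3 - <<'E'
from h import *
print(robot.read_state()['q'],robot.read_state()['width'])
f=grab('side'); t=grab('top'); 
a=cv2.resize(f['bgr'][150:270,215:375],(640,480),interpolation=cv2.INTER_CUBIC)
cv2.imwrite('pics/s8.png',a); crop(t,140,145,320,260,4,'pics/t8.png')
E
```

```text
[-1.20355984  0.63897276  1.36536495  1.76136737 -0.65144294  1.29521249
 -1.27792477] 0.08825142588014467
```

View pics/s8.png

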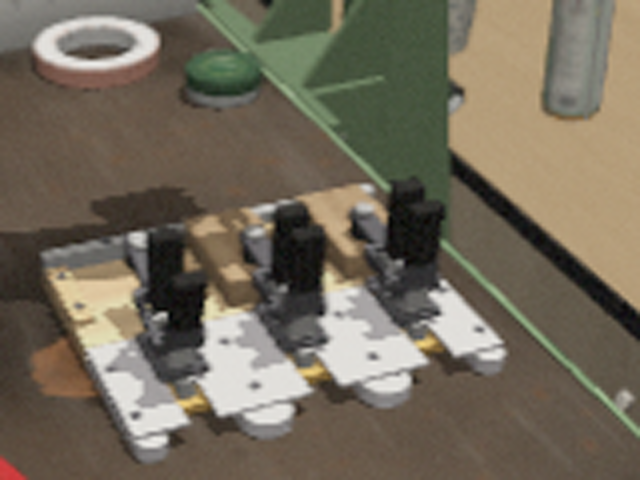

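View pics/t8.png

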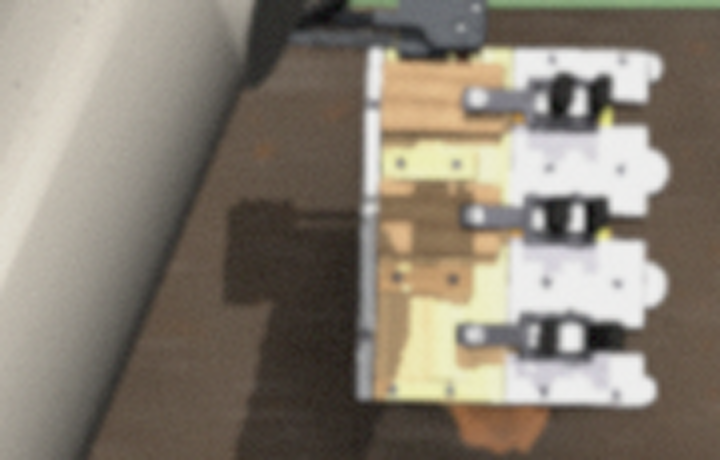

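Top view: both blanks are against the stop with the pads down, the spare clamp is parked open in slot 0, and nothing is touching. Handing in.

```bash
python3 -c "
from rig import robot
print(robot.finish_job())"
```

```text
the job is handed in; nothing more can be done
None
```

I handed the job in at about 54 s: both oak blanks lie against the stop in nests 1 and 2, each under a fully home, shut clamp; the spare clamp is parked open and home in slot 0, the wax tin wasn't touched, and no verdict came back.

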